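# Tip the keys from the scoop into the glass bowl

## Robot

A 6-joint arm with a two-finger parallel gripper is mounted at the origin on the work surface. World frame = base frame: x ahead of the robot, y to its left, z up, the work surface at z = 0. Lengths are in m, angles in rad, forces in N, time in s.
With the tool pointing down it reaches from about 0.325 to 0.875 m from the base axis. Payload 4.4 kg.
Tool frame: the origin (TCP) lies at the very end of the fingers, on their centre line; the grasp point (between the pads) lies 19 mm behind it; z points along the fingers, y is the direction in which the jaws open and shut (so a half turn about z gives the same grasp; the last joint's range is limited). The gripper opens to 85 mm and grips with 20 to 120 N. Pads are 22 mm wide; open, the fingers measure 114 mm over their backs; the gripper's body (76 mm by 85 mm) begins 54 mm behind the grasp point. The pads swing forward as they close: fully open they stand 13 mm farther back than shut.
Start: joints at [-1.442, 0.207, 1.542, -0, 1.393, -0.15], TCP at [0.158, -0.553, 0.231] pointing down, gripper open.
Joint ranges: [-2.73, 2.73], [-0.86, 2.22], [0.23, 2.46], [-1.11, 4.25], [0.08, 2.63], [-2.82, 2.82]. Speed limits (rad/s): [2.79, 2.79, 3.14, 3.14, 3.14, 3.14].

## Interface

Orientations are given as a rotation vector (axis times angle).
In Python, from workcell import sense, get_image, job_done, recognise gives the robot as it stands.
- The arm moves only by the shell command python3 -m crank 'ROWS' [FORCE]. ROWS is JSON, a list of rows, each an object of numbers: "dx", "dy", "dz": the shift along the tool's x, y, z in mm; "wx", "wy", "wz": the turn, a rotation vector about the tool's x, y, z in rad; "gripper": the opening, from 0 (shut) to 1 (fully open). In form: [{"dx": .., "dy": .., "dz": .., "wx": .., "wy": .., "wz": .., "gripper": ..}, ...]. A call has 1 to 8 rows; each row shifts and turns the commanded pose from where the row before left it, along the tool's axes as they then stand; what a row does not reach is not made up. A row lasts 1/8 s, in which the tool goes at most 62.5 mm and 10.7 degrees, less where a joint would pass 70% of its speed; a pose out of reach is approached as far as the arm can. A call with a gripper value outside its range is refused whole. The fingers move at their own pace and stop on an object; FORCE is the grip in N (left out, the last holds). Time passes only in rows, so rows that do not move let the fingers close. It gives the time, the measured TCP pose, the force and the opening at its end, in the units of the state.
- sense(): the state, without advancing time (a new reading comes with each control period).
- get_image(name): name is "side" or "top"; returns a dict with "image" (384x512x3 uint8, red, green, blue), "fx", "fy", "cx", "cy" (pixels), "rvec" (rotation vector, rad) and "tvec" (3), from world to camera coordinates, as OpenCV has them. Camera axes: x right, y down, z forward; pixel columns grow to the right and rows downward; lengths in m; the calibration is good to about 2 mm. A picture is of the moment at which its call begins. There is no depth.
- job_done(): hands the job in, once; it reports no verdict.
Trained networks look in a picture, given as the dict that the camera call returned (one of the last four; its "shot" number tells which), for a name from the list of things; names that differ only in an ending like _2 or _b are one class to them, and where a whole thing is asked for, a point or a joint stands for the part that bears it (a point fixed in the world has none). Each returns a list of dicts, best first, with "conf" (0 to 1); they miss things now and then, are a little off and sometimes report something else, mostly with a low value. They report only what shows in the picture. A call takes as long as a camera call.
- recognise(picture, query): "location" ([column, row] in pixels, amid what is visible of it).
The state is a dict: "clock": time; "joint_positions": joint angles; "qd": joint speeds; "effort": joint torques, N m; "ee_pos": TCP position; "ee_rot": TCP orientation; "contact_force": force on the tool from outside, world axes, zero at the start; "torque": the same for the moment, N m; "grip_width": opening from 0.0 (shut) to 1.0 (fully open).
Only numpy, scipy, OpenCV 4.12 (cv2) and the standard library are available. Lean on these libraries where they do the work, as an engineer would, in place of code of your own. Each camera call takes 0.05 s, during which the arm holds its last target.

## Task

Lift the aluminium key scoop by its leaning lug and, both keys still in it, rest its open end lightly on the glass bowl's rim, reaching in over the bowl. With the open edge over the bowl, tip the scoop to about 60 degrees (never past 75) and hold it so for two seconds while both keys slide in. Bring it level again in the air, then lay it flat in its own dock, the one with the disc label, without pressing hard on the glass, shifting the bowl or disturbing the other things.

Things in the scene. Friction and masses are not known exactly. Their poses are not given: they have to be found in the camera images.
- scoop: Loose open-fronted aluminium scoop holding two keys, 0.1 to 0.2 kg. Floor 90 (x) by 80 (y) mm, 4 thick, flat underside; side walls 16 high, 4 thick; back wall 22 high at the -x end; the +x end is open with no lip: keys slide out there. A lug (see scoop_lug) is its handle. Origin: centre of the underside, z up when level. Pose not reported while held; it may settle a few degrees in the grip.
- scoop_lug (a point): Grip point on the lug, scoop axes; at x -62.4, z +46.2 mm of the scoop. The lug is a flat plate 80 wide, 5 thick, 55 long, rising from the back wall (x -44, z 20) and leaning 35 degrees from vertical to -x (top at x -76, z 65), with a dark disc mark. Too wide to take across: pinch its thickness, gripper tilted 35 degrees along it. Point: mid width and thickness, 32 mm up the plate.
- scoop_lip (a point): Middle of the open front edge, at the underside: x = +45 mm, z = 0 in the scoop's frame.
- key_round: Copper-coloured key with a round bow, about 55 mm long, 23 mm wide, 4.5 mm thick, 18 g; origin under its middle, blade along +x. Lies in the scoop on the +y half. On the scoop's floor a key begins to slide at a slope of some 25 to 36 degrees.
- key_square: The same with a square bow; lies in the scoop on the -y half.
- bowl: Round glass key bowl, loose, 0.6 kg: 150 mm across the rim, 60 mm high, wall 5 mm, foot 68 mm across. Origin: centre of the underside.
- dock_disc: The scoop's own dock, fixed: white tray 106 (x) by 96 (y) by 10 mm high, walls and floor 4 mm; recess 98 x 88, 6 deep: 4 mm play round the scoop's floor. Origin: centre of the tray's underside. On the +x side a ledge 42 mm long, 10 high, bears a dark flat DISC label 34 across. The scoop lies with its open end to the ledge, lug away. The two docks stand in either of two places.
- dock_disc_floor (a point): Centre of the recess floor of that dock, 4 mm above the top; the scoop's origin belongs here, its x along the dock's x.
- dock_slot: An identical dock, for another scoop, with a narrow BAR label (12 x 50 mm) on its ledge: not the scoop's.
- torch: Bystander: chrome torch, 125 mm long, 36 mm across the head, lying down; origin at the centre of its underside.
- tag_frame: Bystander: flat aluminium luggage-tag frame, 110 x 70 x 5 mm; origin at the centre of its underside.
- padlock: Bystander: small brass padlock, 45 mm wide, 70 mm tall, standing; origin at the centre of its underside.
- tape: Bystander: grey tape measure, 65 x 32 x 60 mm, standing; origin at the centre of its underside.
- oil: Bystander: small can, 54 mm across, 110 mm tall; origin at the centre of its underside.
- bulbs: Bystander: cardboard lamp-bulb box, 60 x 60 x 100 mm; origin at the centre of its underside.

How it is judged:
On the way, in this order (a step that is already met when the one before it is completed fails the run):
1. the scoop, near level with both keys in it, rests its open edge on the bowl's rim, reaching in over the bowl (contact force between scoop and bowl above 0.2 N and angle between scoop's own z axis and vertical below 0.4 rad and height (world z) of scoop_lip above 0.045 m and horizontal distance between scoop_lip and bowl below 0.072 m and z of key_round in the frame of scoop between -0.005 and 0.03 m and x of key_round in the frame of scoop between -0.05 and 0.05 m and y of key_round in the frame of scoop between -0.04 and 0.04 m and z of key_square in the frame of scoop between -0.005 and 0.03 m and x of key_square in the frame of scoop between -0.05 and 0.05 m and y of key_square in the frame of scoop between -0.04 and 0.04 m), for 0.1 s.
2. the scoop is tipped to 60 degrees, give or take 9, and held there a second, its open edge over the bowl (angle between scoop's own z axis and vertical between 0.89 and 1.205 rad and horizontal distance between scoop_lip and bowl below 0.075 m and height (world z) of scoop_lip above 0.03 m), for 1 s.
3. the scoop is level again in the air (within 15 degrees), both keys in the bowl (angle between scoop's own z axis and vertical below 0.26 rad and height (world z) of scoop above 0.03 m and horizontal distance between each of key_round, key_square and bowl below 0.07 m and height (world z) of each of key_round, key_square below 0.058 m), for 0.2 s.
At the end, for the whole second after the job is handed in: Scoop flat, still and let go in the disc dock (within 9 mm of the recess centre, 4 mm of its floor, 3 degrees of level, 9 degrees of the dock's direction); both keys at rest in the bowl (within 70 mm of its axis, below its rim); bowl upright, within 30 mm of its start (horizontal distance between scoop and dock_disc_floor below 0.009 m and z of scoop in the frame of dock_disc_floor between -0.004 and 0.004 m and angle between scoop's own z axis and vertical below 0.05 rad and angle between the x axis of scoop and the x axis of dock_disc, either way round below 0.15 rad and linear speed of scoop below 0.02 m/s and angle between bowl's own z axis and vertical below 0.1 rad and distance of bowl from where it was at the start of the episode below 0.03 m and horizontal distance between each of key_round, key_square and bowl below 0.07 m and height (world z) of each of key_round, key_square below 0.058 m and linear speed of each of key_round, key_square below 0.03 m/s); the robot touches nothing.
It fails at once if the glass bowl is pressed by scoop or fingers with more than 25 N (contact force between any of scoop, the fingers and bowl above 25 N).
It fails at once if the bowl is shifted more than 30 mm or tipped (distance of bowl from where it was at the start of the episode above 0.03 m or angle between bowl's own z axis and vertical above 0.3 rad).
It fails at once if the scoop is tipped beyond 78 degrees (angle between scoop's own z axis and vertical above 1.36 rad).
It fails at once if another thing is moved more than 30 mm (distance of any of torch, tag_frame, padlock, tape, oil, bulbs from where it was at the start of the episode above 0.03 m).
It also fails if it takes over 67 s, if anything falls off the work surface, if the arm or the gripper's body presses on something with over 40 N, if the wrist force passes 120 N, or if a joint passes its speed limit or range.

## Working session

There is one attempt and no reset: what is moved stays moved. The work goes in short steps, Python scripts to look and compute and a shell command to move; the robot and the scene stay as the last step left them, time stands still between calls to the robot, and variables do not carry over. Pictures are saved under pics/ and viewed, and the job is handed in when it is done.

```bash
mkdir -p pics; ls; python3 - <<'E'
from workcell import sense,get_image,recognise
import cv2,pickle
s=sense();print(s)
for n in("side","top"):
    p=get_image(n);cv2.imwrite(f"pics/{n}0.png",p["image"][:,:,::-1]);pickle.dump(p,open(f"{n}0.pkl","wb"))
    print(n,{k:v for k,v in p.items() if k!="image"})
    for q in["scoop","scoop_lug","key_round","key_square","bowl","dock_disc","dock_slot","torch","tag_frame","padlock","tape","oil","bulbs"]:
        print(q,[(r["location"],round(r["conf"],2)) for r in recognise(p,q)][:3])
E
```

```text
pics
{'clock': 0.0, 'joint_positions': array([-1.44251626e+00,  2.07413725e-01,  1.54297620e+00,  8.05550088e-06,
        1.39349936e+00, -1.50514646e-01]), 'qd': array([ 6.97440196e-05,  1.11260099e-03, -7.94683786e-04,  4.08037691e-04,
       -2.41100650e-04,  5.46778815e-04]), 'effort': array([-1.28751381e-03, -3.83040798e+01, -2.91596854e+01, -4.54493638e-04,
        1.03504132e-02, -3.11130279e-06]), 'ee_pos': array([ 0.15812281, -0.5520353 ,  0.23011878]), 'ee_rot': array([-3.10884511e+00, -4.36191508e-01, -5.25186683e-05]), 'contact_force': array([ 0.04431649, -0.2515366 ,  0.35219724]), 'torque': array([ 0.0359683 , -0.01521411, -0.04789513]), 'grip_width': 0.996209000551643}
side {'fx': 434.57654446415455, 'fy': 434.57654446415455, 'cx': 259.3953268234719, 'cy': 187.9061016378415, 'rvec': array([ 2.4393301 , -0.25022472,  0.06807597]), 'tvec': array([-0.5561152 ,  0.14122469,  1.08009361]), 'shot': 1}
scoop [([276.9, 346.3], 0.87)]
scoop_lug [([275.1, 348.1], 0.67)]
key_round [([274.6, 355.2], 0.57), ([194.9, 131.3], 0.26)]
key_square [([271.5, 340.7], 0.65)]
bowl [([253.2, 
[... 417 characters left out ...]
63548, 'cx': 253.0529982032104, 'cy': 190.40636336171514, 'rvec': array([ 2.22312975, -2.17367819,  0.02977661]), 'tvec': array([-0.00708991,  0.58019441,  1.00246408]), 'shot': 2}
scoop [([388.1, 213.5], 0.69)]
scoop_lug [([385.2, 216.2], 0.91)]
key_round [([388.6, 218.0], 0.55)]
key_square [([376.7, 215.6], 0.58)]
bowl [([255.1, 202.5], 0.83)]
dock_disc [([196.4, 193.6], 0.69), ([386.9, 210.6], 0.22)]
dock_slot [([136.4, 242.9], 0.83), ([324.1, 157.8], 0.73), ([253.1, 202.7], 0.58)]
torch [([265.0, 147.4], 0.56)]
tag_frame [([321.9, 153.3], 0.64), ([262.7, 148.2], 0.44)]
padlock [([321.1, 259.2], 0.69)]
tape [([200.4, 244.4], 0.86)]
oil [([362.5, 128.9], 0.7)]
bulbs [([206.3, 119.4], 0.6)]
```

```bash
python3 - <<'E'
import cv2,pickle
a=cv2.imread("pics/side0.png");b=cv2.imread("pics/top0.png")
cv2.imwrite("pics/sc.png",cv2.resize(a[290:384,200:350],None,fx=5,fy=5,interpolation=2))
cv2.imwrite("pics/tc.png",cv2.resize(b[160:260,330:450],None,fx=6,fy=6,interpolation=2))
cv2.imwrite("pics/td.png",cv2.resize(b[150:290,100:310],None,fx=3.8,fy=3.8,interpolation=2))
E
```

```text
(no output)
```

View pics/side0.png

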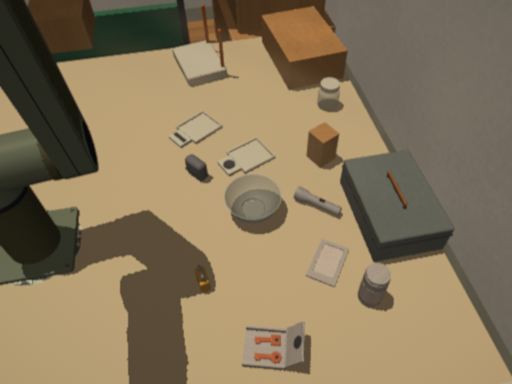

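View pics/top0.png

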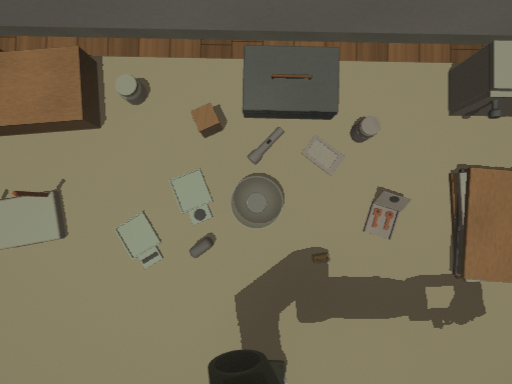

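View pics/sc.png

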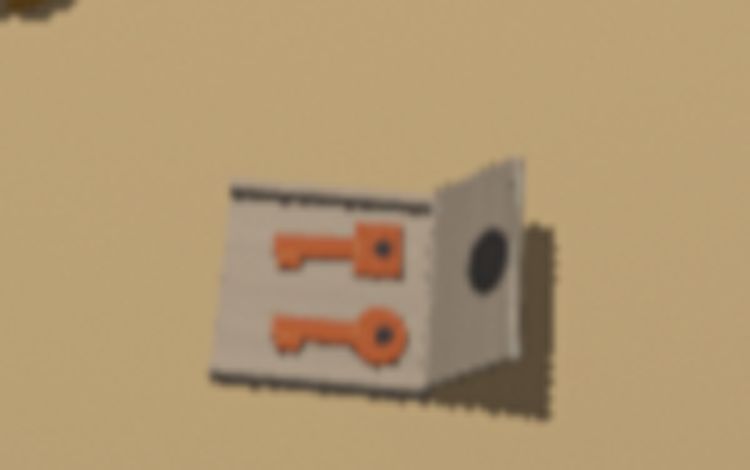

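View pics/tc.png

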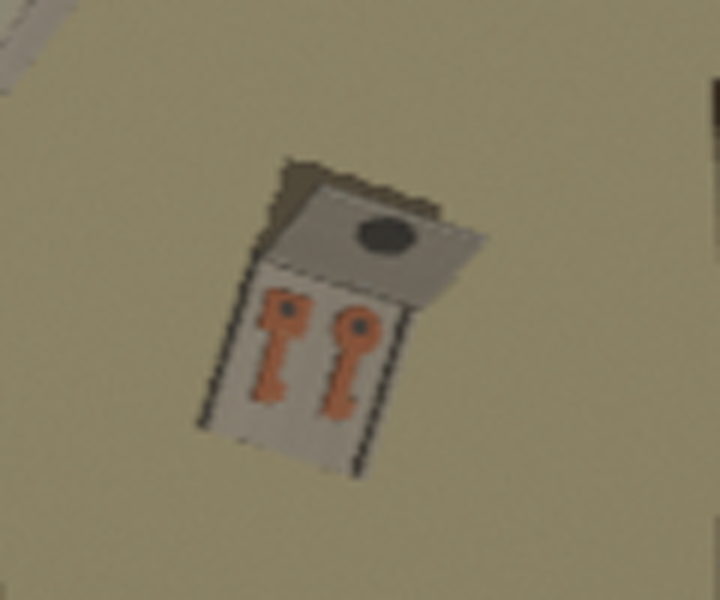

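View pics/td.png

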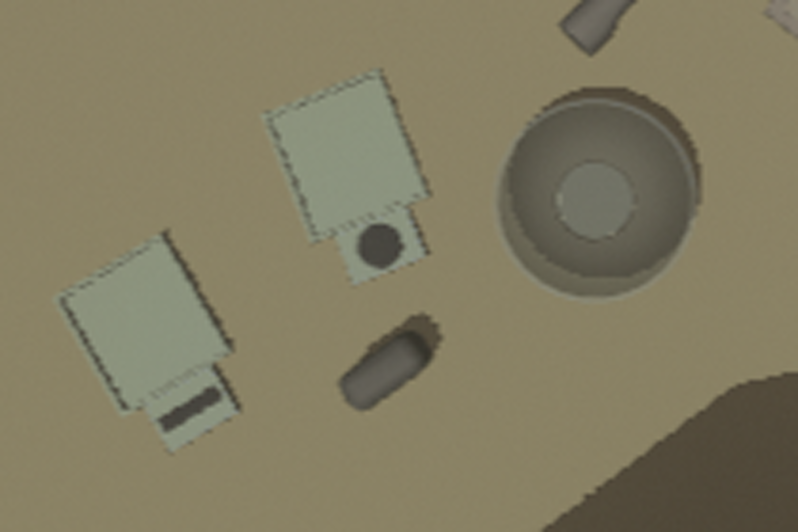

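```bash
cat > h.py <<'E'
import numpy as np,cv2,pickle
from scipy.optimize import least_squares
from scipy.spatial.transform import Rotation as R
P={n:pickle.load(open(f"{n}0.pkl","rb")) for n in("side","top")}
def proj(n,X):
    p=P[n];K=np.array([[p["fx"],0,p["cx"]],[0,p["fy"],p["cy"]],[0,0,1]])
    return cv2.projectPoints(np.array(X,float).reshape(-1,3),np.array(p["rvec"]),np.array(p["tvec"]),K,None)[0].reshape(-1,2)
def ray(n,uv,z):
    p=P[n];Rm=cv2.Rodrigues(np.array(p["rvec"]))[0];c=-Rm.T@p["tvec"]
    d=Rm.T@np.array([(uv[0]-p["cx"])/p["fx"],(uv[1]-p["cy"])/p["fy"],1]);return c+d*(z-c[2])/d[2]
def fit(obs,x0,z=0):
    # obs: list (cam, uv, model mm)
    def f(q,full=False):
        Rz=R.from_rotvec([0,0,q[2]])
        return np.concatenate([proj(n,Rz.apply(np.array(m)/1e3)+[q[0],q[1],z])[0]-uv for n,uv,m in obs])
    s=least_squares(f,x0,loss="soft_l1");return s.x,s.fun.reshape(-1,2)
E
python3 - <<'E'
from h import *
print("guess scoop top",ray("top",(380,218),0.004),"side",ray("side",(262,347),.004))
t=lambda a,b:(330+a/6,160+b/6); s=lambda a,b:(200+a/5,290+b/5)
obs=[("top",t(325,185),(-76,-40,65)),("top",t(488,235),(-76,40,65)),("top",t(387,236),(-60.4,0,47.6)),
("top",t(202,425),(45,-40,18)),("top",t(360,472),(45,40,18)),("top",t(262,258),(-42,-40,20)),("top",t(410,308),(-42,40,20)),
("side",s(232,185),(45,-40,18)),("side",s(212,375),(45,40,18)),("side",s(520,160),(-76,-40,65)),("side",s(518,357),(-76,40,65)),("side",s(488,262),(-60.4,0,47.6)),("side",s(435,198),(-42,-40,20)),("side",s(425,388),(-42,40,20))]
x,r=fit(obs,(.5,-.4,2.8));print("scoop",x,np.degrees(x[2]));print(r.round(1).tolist())
for c in("top","side"):
  x,r=fit([o for o in obs if o[0]==c],(.5,-.4,2.8));print(c,x,np.degrees(x[2]))
d=lambda a,b:(100+a/3.8,150+b/3.8)
def dock(pts,lab,x0):
    m=[(-53,48,10),(-53,-48,10),(53,-48,10),(95,21,10)]
    pass
print("dock pts",[ray("top",d(*q),.01).round(4).tolist() for q in[(263,115),(380,69),(431,193),(311,241),(381,246)]])
print("dockS pts",[ray("top",d(*q),.01).round(4).tolist() for q in[(60,299),(166,233),(233,350),(125,411)]])
print("dock side",ray("side",(230,164),.01))
print("bowl",ray("top",d(598,199),.06),"side",ray("side",(253,190),.06))
print("foot",ray("top",d(595,201),.005))
for n,a,b in[("torch",(265,147),(317,200)),("tag",(322,155),(327,263)),("padlock",(321,259),(203,278)),("tape",(201,245),(196,167)),("oil",(363,129),(375,284)),("bulb",(206,119),(322,144))]:print(n,ray("top",a,.02).round(3),ray("side",b,.02).round(3))
E
```

```text
guess scoop top [ 0.50865041 -0.3636563   0.004     ] side [ 0.49974803 -0.36353164  0.004     ]
scoop [ 0.50551802 -0.36838179  2.85717547] 163.70409568437842
[[-0.5, -1.7], [0.5, -1.2], [-0.9, -0.3], [1.7, -0.7], [2.3, 0.0], [0.8, -1.9], [3.0, -1.8], [-1.0, -1.2], [-1.2, -0.5], [0.1, -0.8], [-0.4, 0.4], [-2.3, 1.1], [-0.5, -1.0], [-0.3, 0.2]]
top [ 0.50272466 -0.3649136   2.82399536] 161.80301538065277
side [ 0.50672211 -0.3694023   2.86738907] 164.2892921059295
dock pts [[0.6043, 0.2504, 0.01], [0.6415, 0.1618, 0.01], [0.5476, 0.1201, 0.01], [0.5089, 0.2107, 0.01], [0.5063, 0.1572, 0.01]]
dockS pts [[0.4604, 0.4011, 0.01], [0.5125, 0.3218, 0.01], [0.4248, 0.2676, 0.01], [0.3768, 0.3484, 0.01]]
dock side [0.5144601  0.15802099 0.01      ]
bowl [ 0.54574573 -0.0071369   0.06      ] side [0.55386989 0.01048214 0.06      ]
foot [ 0.54429156 -0.00506404  0.005     ]
torch [ 0.706 -0.026  0.02 ] [ 0.715 -0.025  0.02 ]
tag [ 0.686 -0.19   0.02 ] [ 0.686 -0.209  0.02 ]
padlock [ 0.389 -0.192  0.02 ] [ 0.398 -0.188  0.02 ]
tape [0.42  0.151 0.02 ] [0.419 0.158 0.02 ]
oil [ 0.764 -0.307  0.02 ] [ 0.776 -0.283  0.02 ]
bulb [0.784 0.147 0.02 ] [0.787 0.17  0.02 ]
```

```bash
python3 - <<'E'
import cv2
a=cv2.imread("pics/side0.png")
cv2.imwrite("pics/sd.png",cv2.resize(a[100:240,160:300],None,fx=5,fy=5,interpolation=2)[:600])
E
```

```text
(no output)
```

View pics/sd.png

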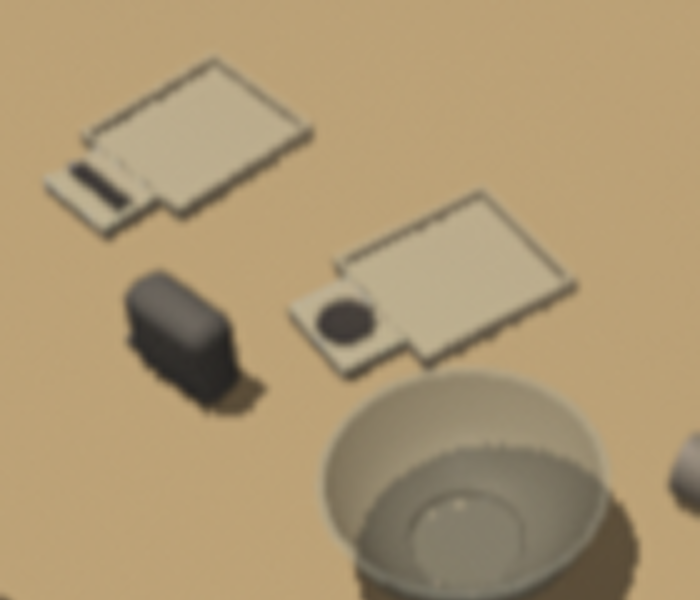

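```bash
python3 - <<'E'
from h import *
def mk(k,ox,oy): return lambda a,b:(ox+(a+.5)/k-.5,oy+(b+.5)/k-.5)
t=mk(6,330,160);s=mk(5,200,290);d=mk(3.8,100,150);e=mk(5,160,100)
obs=[("top",t(325,185),(-76,-40,65)),("top",t(488,235),(-76,40,65)),
("top",t(202,425),(45,-40,18)),("top",t(360,472),(45,40,18)),("top",t(262,258),(-42,-40,20)),("top",t(410,308),(-42,40,20)),
("side",s(232,185),(45,-40,18)),("side",s(212,375),(45,40,18)),("side",s(520,160),(-76,-40,65)),("side",s(518,357),(-76,40,65)),("side",s(435,198),(-42,-40,20)),("side",s(425,388),(-42,40,20))]
x,r=fit(obs,(.5,-.4,2.8));print("scoop",x,np.degrees(x[2]));print(r.round(1).tolist())
for c in("top","side"):
  x,r=fit([o for o in obs if o[0]==c],(.5,-.4,2.8));print(c,x,np.degrees(x[2]))
m=[(-53,-48,10),(-53,48,10),(53,48,10),(53,-48,10),(74,0,10)]
ob=[("top",d(*q),w) for q,w in zip([(263,115),(380,69),(431,193),(311,241),(381,246)],m)]+[("side",e(*q),w) for q,w in zip([(480,190),(577,285),(430,362),(335,262),(346,322)],m)]
for o in(ob,ob[:5],ob[5:]):
  x,r=fit(o,(.57,.18,3.5));print("dock",x,np.degrees(x[2]),r.round(1).tolist())
th=np.linspace(0,6.283,361)
def f(q):
  o=[]
  for n,ext in(("top",[d(498,0)[0],d(697,0)[0],d(0,100)[1],d(0,302)[1]]),("side",[e(321,0)[0],e(608,0)[0],e(0,370)[1]])):
    p=proj(n,np.c_[q[0]+.075*np.cos(th),q[1]+.075*np.sin(th),th*0+.06])
    o+=list((np.r_[p[:,0].min(),p[:,0].max(),p[:,1].min(),p[:,1].max()]-np.array(ext+[0]*(4-len(ext))))[:len(ext)])
  return np.array(o)
z=least_squares(f,(.55,0));print("bowl",z.x,z.fun.round(1))
E
```

```text
scoop [ 0.50503512 -0.36735026  2.85617122] 163.64655644661454
[[-0.4, -1.1], [0.5, -0.6], [1.7, -0.1], [2.3, 0.6], [0.9, -1.3], [3.1, -1.2], [-0.9, -1.3], [-1.1, -0.6], [0.2, -0.8], [-0.4, 0.3], [-0.4, -1.0], [-0.3, 0.2]]
top [ 0.50327046 -0.3632467   2.8276712 ] 162.01362538088623
side [ 0.50567735 -0.36867297  2.86409339] 164.1004632403457
dock [0.57764059 0.18603547 3.54707781] 203.23258803596048 [[0.2, -0.7], [0.0, -0.9], [0.1, 0.3], [0.9, 0.0], [0.5, -0.8], [0.3, -0.8], [-0.3, -0.9], [-1.7, -0.3], [-0.9, -0.5], [-0.4, 0.6]]
dock [0.5763249  0.18689555 3.54180775] 202.93063573976696 [[-0.1, -0.4], [-0.2, -0.4], [-0.3, 0.8], [0.5, 0.4], [0.1, -0.3]]
dock [0.57888126 0.18423032 3.55481638] 203.6759753175445 [[0.6, -0.5], [0.3, -0.7], [-0.9, 0.1], [-0.4, 0.1], [0.2, 1.1]]
bowl [ 0.54751904 -0.00643762] [-0.8  1.3 -1.4 -0.  -1.9  0.5 -0.5]
```

```bash
cat >> h.py <<'E'
from scipy.spatial.transform import Slerp
import json
def toolrot(yaw,tilt):
    """scoop at yaw(deg), pitched nose-down by p=35-tilt; tool z tilted 'tilt' deg toward scoop +x; tool x=-scoop y"""
    y,t=np.radians([yaw,tilt]);h=np.array([np.cos(y),np.sin(y),0]);u=np.array([0,0,1.])
    z=np.sin(t)*h-np.cos(t)*u;x=-np.cross(u,h);return R.from_matrix(np.c_[x,np.cross(z,x),z])
def rows(p1,R1,n,s=None,g=None,tol=1):
    from workcell import sense
    s=s or sense();p0=np.array(s["ee_pos"]);R0=R.from_rotvec(s["ee_rot"])
    sl=Slerp([0,1],R.concatenate([R0,R1]));out=[];p=p0.copy();Q=R0
    for i in range(1,n+1):
        pt=p0+(np.array(p1)-p0)*i/n;Qt=sl(i/n)
        d=Q.inv().apply(pt-p)*1e3;w=(Q.inv()*Qt).as_rotvec()
        dr=np.round(d,tol);wr=np.round(w,3);r=dict(zip(["dx","dy","dz","wx","wy","wz"],dr.tolist()+wr.tolist()))
        r={k:v for k,v in r.items() if v!=0}
        if g is not None:r["gripper"]=g
        out.append(r);p=p+Q.apply(dr/1e3);Q=Q*R.from_rotvec(wr)
    print("dist",np.linalg.norm(p1-p0)*1e3,"rot deg",np.degrees((R0.inv()*R1).magnitude()))
    for k in range(0,n,8):print(json.dumps(out[k:k+8]))
    return out
E
python3 - <<'E'
from h import *
Q=toolrot(163,35)
rows([.608,-.398,.16],Q,16,g=.45)
E
```

```text
dist 480.9842353379876 rot deg 66.1299847025647
[{"dx": 29.7, "dy": -1.6, "dz": 4.5, "wx": 0.035, "wy": -0.019, "wz": -0.06, "gripper": 0.45}, {"dx": 29.8, "dy": 0.4, "dz": 3.9, "wx": 0.035, "wy": -0.019, "wz": -0.06, "gripper": 0.45}, {"dx": 29.8, "dy": 2.3, "dz": 3.3, "wx": 0.035, "wy": -0.019, "wz": -0.061, "gripper": 0.45}, {"dx": 29.6, "dy": 4.2, "dz": 2.6, "wx": 0.035, "wy": -0.019, "wz": -0.06, "gripper": 0.45}, {"dx": 29.4, "dy": 6.0, "dz": 1.9, "wx": 0.035, "wy": -0.019, "wz": -0.06, "gripper": 0.45}, {"dx": 29.0, "dy": 7.9, "dz": 1.0, "wx": 0.035, "wy": -0.019, "wz": -0.06, "gripper": 0.45}, {"dx": 28.5, "dy": 9.6, "dz": 0.3, "wx": 0.035, "wy": -0.019, "wz": -0.06, "gripper": 0.45}, {"dx": 27.9, "dy": 11.3, "dz": -0.7, "wx": 0.034, "wy": -0.019, "wz": -0.061, "gripper": 0.45}]
[{"dx": 27.0, "dy": 12.9, "dz": -1.6, "wx": 0.035, "wy": -0.019, "wz": -0.06, "gripper": 0.45}, {"dx": 26.3, "dy": 14.5, "dz": -2.6, "wx": 0.035, "wy": -0.019, "wz": -0.06, "gripper": 0.45}, {"dx": 25.2, "dy": 15.8, "dz": -3.6, "wx": 0.035, "wy": -0.019, "wz": -0.06, "gripper": 0.45}, {"dx": 24.2, "dy": 17.3, "dz": -4.7, "wx": 0.035, "wy": -0.019, "wz": -0.06, "gripper": 0.45}, {"dx": 23.1, "dy": 18.4, "dz": -5.7, "wx": 0.035, "wy": -0.019, "wz": -0.061, "gripper": 0.45}, {"dx": 21.7, "dy": 19.6, "dz": -6.9, "wx": 0.035, "wy": -0.019, "wz": -0.06, "gripper": 0.45}, {"dx": 20.4, "dy": 20.7, "dz": -7.9, "wx": 0.035, "wy": -0.019, "wz": -0.06, "gripper": 0.45}, {"dx": 19.0, "dy": 21.4, "dz": -9.0, "wx": 0.035, "wy": -0.019, "wz": -0.06, "gripper": 0.45}]
```

```bash
python3 -m crank '[{"dx":30,"dy":-2,"dz":4,"wx":0.035,"wy":-0.019,"wz":-0.06,"gripper":0.45},{"dx":30,"dz":4,"wx":0.035,"wy":-0.019,"wz":-0.06,"gripper":0.45},{"dx":30,"dy":2,"dz":3,"wx":0.035,"wy":-0.019,"wz":-0.06,"gripper":0.45},{"dx":30,"dy":4,"dz":3,"wx":0.035,"wy":-0.019,"wz":-0.06,"gripper":0.45},{"dx":29,"dy":6,"dz":2,"wx":0.035,"wy":-0.019,"wz":-0.06,"gripper":0.45},{"dx":29,"dy":8,"dz":1,"wx":0.035,"wy":-0.019,"wz":-0.06,"gripper":0.45},{"dx":28,"dy":10,"wx":0.035,"wy":-0.019,"wz":-0.06,"gripper":0.45},{"dx":28,"dy":11,"dz":-1,"wx":0.035,"wy":-0.019,"wz":-0.06,"gripper":0.45}]' 30
python3 - <<'E'
from h import *
Q=toolrot(163,35)
rows([.608,-.398,.16],Q,8,g=.45)
E
```

```text
dist 480.9842353379876 rot deg 66.1299847025647
[{"dx": 59.4, "dy": -3.1, "dz": 8.9, "wx": 0.07, "wy": -0.038, "wz": -0.12, "gripper": 0.45}, {"dx": 59.6, "dy": 4.5, "dz": 6.6, "wx": 0.07, "wy": -0.038, "wz": -0.121, "gripper": 0.45}, {"dx": 58.7, "dy": 12.1, "dz": 3.8, "wx": 0.07, "wy": -0.038, "wz": -0.12, "gripper": 0.45}, {"dx": 57.0, "dy": 19.2, "dz": 0.4, "wx": 0.069, "wy": -0.038, "wz": -0.121, "gripper": 0.45}, {"dx": 54.2, "dy": 25.9, "dz": -3.2, "wx": 0.07, "wy": -0.038, "wz": -0.12, "gripper": 0.45}, {"dx": 50.5, "dy": 31.8, "dz": -7.2, "wx": 0.07, "wy": -0.038, "wz": -0.12, "gripper": 0.45}, {"dx": 46.1, "dy": 36.9, "dz": -11.5, "wx": 0.07, "wy": -0.038, "wz": -0.121, "gripper": 0.45}, {"dx": 40.7, "dy": 41.2, "dz": -15.9, "wx": 0.07, "wy": -0.038, "wz": -0.12, "gripper": 0.45}]invalid input
```

```bash
python3 -m crank '[{"dx":30,"dy":-2,"dz":4,"wx":0.035,"wy":-0.019,"wz":-0.06,"gripper":0.45},{"dx":30,"dy":0,"dz":4,"wx":0.035,"wy":-0.019,"wz":-0.06,"gripper":0.45},{"dx":30,"dy":2,"dz":3,"wx":0.035,"wy":-0.019,"wz":-0.06,"gripper":0.45},{"dx":30,"dy":4,"dz":3,"wx":0.035,"wy":-0.019,"wz":-0.06,"gripper":0.45},{"dx":29,"dy":6,"dz":2,"wx":0.035,"wy":-0.019,"wz":-0.06,"gripper":0.45},{"dx":29,"dy":8,"dz":1,"wx":0.035,"wy":-0.019,"wz":-0.06,"gripper":0.45},{"dx":28,"dy":10,"dz":0,"wx":0.035,"wy":-0.019,"wz":-0.06,"gripper":0.45},{"dx":28,"dy":11,"dz":-1,"wx":0.035,"wy":-0.019,"wz":-0.06,"gripper":0.45}]' 30
sed -i 's/^        r={k:v.*$//' h.py
python3 - <<'E'
from h import *
Q=toolrot(163,35)
rows([.608,-.398,.16],Q,8,g=.45)
E
```

```text
clock: 2.4
ee_pos: [0.3842, -0.4744, 0.1962]
ee_rot: [-2.667, -1.073, 0.273]
contact_force: [-0.0, -0.4, -0.5]
grip_width: 0.45
dist 239.2040045195456 rot deg 33.00258544305922
[{"dx": 26.9, "dy": 12.9, "dz": -1.6, "wx": 0.035, "wy": -0.019, "wz": -0.06, "gripper": 0.45}, {"dx": 26.1, "dy": 14.5, "dz": -2.5, "wx": 0.034, "wy": -0.019, "wz": -0.06, "gripper": 0.45}, {"dx": 25.1, "dy": 15.9, "dz": -3.5, "wx": 0.035, "wy": -0.019, "wz": -0.06, "gripper": 0.45}, {"dx": 24.0, "dy": 17.2, "dz": -4.6, "wx": 0.035, "wy": -0.019, "wz": -0.061, "gripper": 0.45}, {"dx": 22.8, "dy": 18.4, "dz": -5.7, "wx": 0.035, "wy": -0.019, "wz": -0.06, "gripper": 0.45}, {"dx": 21.6, "dy": 19.6, "dz": -6.7, "wx": 0.034, "wy": -0.019, "wz": -0.06, "gripper": 0.45}, {"dx": 20.2, "dy": 20.6, "dz": -7.8, "wx": 0.035, "wy": -0.019, "wz": -0.06, "gripper": 0.45}, {"dx": 18.8, "dy": 21.5, "dz": -9.0, "wx": 0.035, "wy": -0.019, "wz": -0.06, "gripper": 0.45}]
```

```bash
python3 -m crank '[{"dx":27,"dy":13,"dz":-2,"wx":0.035,"wy":-0.019,"wz":-0.06,"gripper":0.45},{"dx":26,"dy":14,"dz":-2,"wx":0.035,"wy":-0.019,"wz":-0.06,"gripper":0.45},{"dx":25,"dy":16,"dz":-4,"wx":0.035,"wy":-0.019,"wz":-0.06,"gripper":0.45},{"dx":24,"dy":17,"dz":-5,"wx":0.035,"wy":-0.019,"wz":-0.06,"gripper":0.45},{"dx":23,"dy":18,"dz":-6,"wx":0.035,"wy":-0.019,"wz":-0.06,"gripper":0.45},{"dx":22,"dy":20,"dz":-7,"wx":0.034,"wy":-0.019,"wz":-0.06,"gripper":0.45},{"dx":20,"dy":21,"dz":-8,"wx":0.035,"wy":-0.019,"wz":-0.06,"gripper":0.45},{"dx":19,"dy":21,"dz":-9,"wx":0.035,"wy":-0.019,"wz":-0.06,"gripper":0.45}]' 30
python3 - <<'E'
from h import *
from workcell import sense,get_image
Q=toolrot(163,35)
print(sense()["joint_positions"])
rows([.608,-.398,.1125],Q,3,g=.45)
for n in("side","top"):
    p=get_image(n);cv2.imwrite(f"pics/{n}1.png",p["image"][:,:,::-1])
a=cv2.imread("pics/side1.png");b=cv2.imread("pics/top1.png")
o=np.hstack([cv2.resize(a[230:384,190:400],(525,385)),cv2.resize(b[120:274,320:420],(250,385))]);cv2.imwrite("pics/v1.png",o)
E
```

```text
clock: 3.4
ee_pos: [0.6086, -0.398, 0.1614]
ee_rot: [-2.096, -1.55, 0.49]
contact_force: [0.1, -1.3, -0.3]
grip_width: 0.453
[-0.61877572  1.06225023  0.48866205 -0.22114663  2.16657301 -0.39122757]
dist 48.93588652525046 rot deg 0.08036206278301997
[{"dx": -0.1, "dy": 9.2, "dz": 13.5, "wx": -0.0, "wy": -0.0, "wz": -0.0, "gripper": 0.45}, {"dx": -0.0, "dy": 9.2, "dz": 13.4, "wx": -0.001, "wy": -0.0, "wz": -0.001, "gripper": 0.45}, {"dx": -0.1, "dy": 9.2, "dz": 13.5, "wx": -0.0, "wy": -0.0, "wz": 0.0, "gripper": 0.45}]
```

View pics/v1.png

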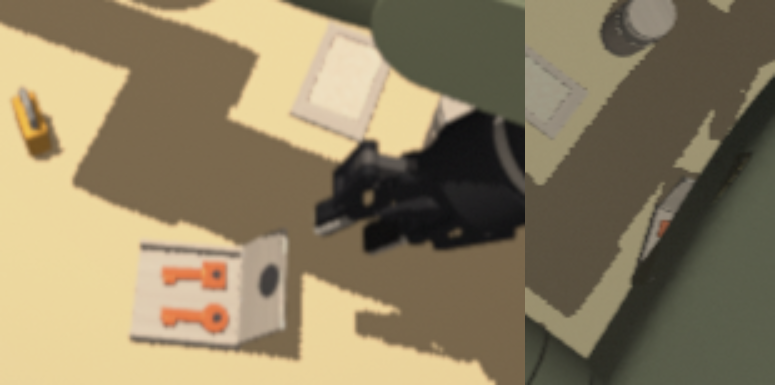

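```bash
python3 -m crank '[{"dx":0,"dy":9,"dz":13.5,"wx":0,"wy":0,"wz":0,"gripper":0.45},{"dx":0,"dy":9,"dz":13.5,"wx":0,"wy":0,"wz":0,"gripper":0.45},{"dx":0,"dy":9,"dz":13.5,"wx":0,"wy":0,"wz":0,"gripper":0.45},{"dx":0,"dy":0,"dz":20,"wx":0,"wy":0,"wz":0,"gripper":0.45},{"dx":0,"dy":0,"dz":20,"wx":0,"wy":0,"wz":0,"gripper":0.45},{"dx":0,"dy":0,"dz":0,"wx":0,"wy":0,"wz":0,"gripper":0.45}]' 30
python3 - <<'E'
from h import *
from workcell import sense,get_image
Q=toolrot(163,35)
s=sense()
rows([.5536,-.3808,.0306],Q,4,g=.45)
n="side";p=get_image(n);a=p["image"][:,:,::-1].copy();P[n]=p
T=R.from_rotvec(s["ee_rot"])
k=6;c=cv2.resize(a[290:384,220:345],None,fx=k,fy=k)
for off in([0,0,0],[0,.02,0],[0,-.02,0],[0,0,-.03]):
  u=proj(n,s["ee_pos"]+T.apply(off))[0];print(off,u)
  cv2.circle(c,tuple(int(v) for v in ((u-[220,290]+.5)*k)),3,(255,0,255),-1)
cv2.imwrite("pics/v2.png",c)
E
```

```text
clock: 4.25
ee_pos: [0.5824, -0.3907, 0.0785]
ee_rot: [-2.095, -1.544, 0.49]
contact_force: [-0.6, -0.0, -0.3]
grip_width: 0.448
dist 56.768470328974175 rot deg 0.3725532034031751
[{"dx": 0.2, "dy": 0.7, "dz": 14.2, "wx": -0.001, "wy": -0.001, "wz": -0.001, "gripper": 0.45}, {"dx": 0.3, "dy": 0.7, "dz": 14.1, "wx": -0.001, "wy": -0.001, "wz": -0.0, "gripper": 0.45}, {"dx": 0.2, "dy": 0.6, "dz": 14.2, "wx": -0.002, "wy": -0.0, "wz": -0.001, "gripper": 0.45}, {"dx": 0.3, "dy": 0.7, "dz": 14.2, "wx": -0.001, "wy": -0.001, "wz": -0.001, "gripper": 0.45}]
[0, 0, 0] [306.25346174 338.45804908]
[0, 0.02, 0] [314.24248832 341.43765855]
[0, -0.02, 0] [298.11774943 335.4237313 ]
[0, 0, -0.03] [316.32670324 334.54801883]
```

View pics/v2.png

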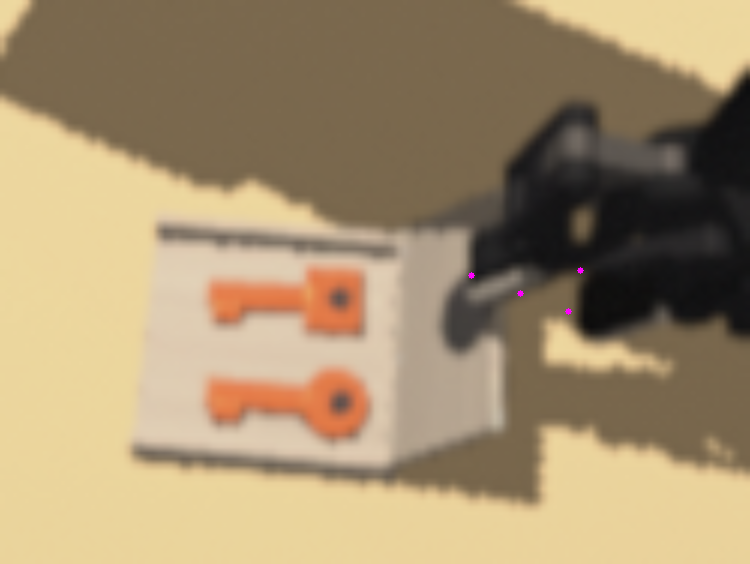

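```bash
python3 -m crank '[{"dx":0,"dy":1,"dz":14,"wx":0,"wy":0,"wz":0,"gripper":0.45},{"dx":0,"dy":1,"dz":14,"wx":0,"wy":0,"wz":0,"gripper":0.45},{"dx":0,"dy":0,"dz":14,"wx":0,"wy":0,"wz":0,"gripper":0.45},{"dx":0,"dy":0,"dz":14,"wx":0,"wy":0,"wz":0,"gripper":0.45},{"dx":0,"dy":0,"dz":0,"wx":0,"wy":0,"wz":0,"gripper":0.45}]' 30
python3 - <<'E'
from h import *
from workcell import sense,get_image
s=sense()
n="side";p=get_image(n);a=p["image"][:,:,::-1].copy();P[n]=p
T=R.from_rotvec(s["ee_rot"])
k=6;c=cv2.resize(a[290:384,220:345],None,fx=k,fy=k)
for off in([0,0,0],[0,.02,0],[0,-.02,0],[0,0,-.03]):
  u=proj(n,s["ee_pos"]+T.apply(off))[0]
  cv2.circle(c,tuple(int(v) for v in ((u-[220,290]+.5)*k)),3,(255,0,255),-1)
cv2.imwrite("pics/v3.png",c)
E
```

```text
clock: 4.92
ee_pos: [0.5541, -0.3814, 0.0318]
ee_rot: [-2.095, -1.546, 0.49]
contact_force: [0.2, -0.1, 0.8]
grip_width: 0.453
```

View pics/v3.png

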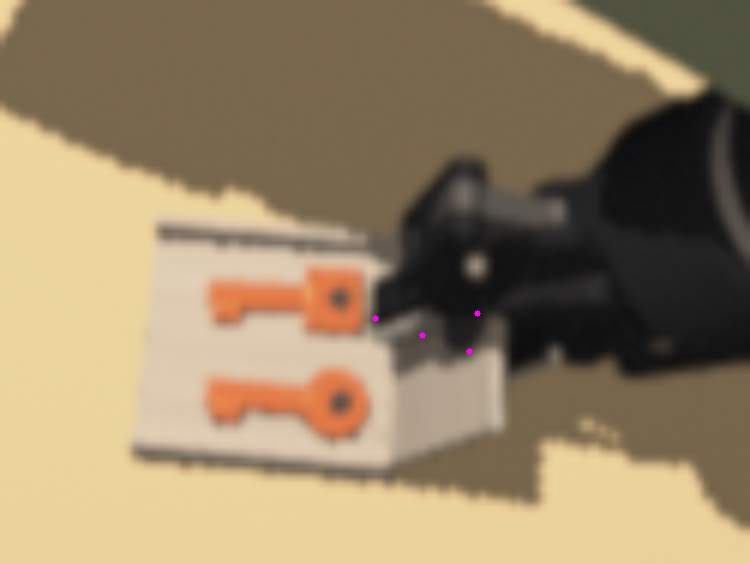

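```bash
python3 -m crank '[{"dx":0,"dy":0,"dz":0,"wx":0,"wy":0,"wz":0,"gripper":0.25},{"dx":0,"dy":0,"dz":0,"wx":0,"wy":0,"wz":0,"gripper":0.15},{"dx":0,"dy":0,"dz":0,"wx":0,"wy":0,"wz":0,"gripper":0.0},{"dx":0,"dy":0,"dz":0,"wx":0,"wy":0,"wz":0,"gripper":0.0},{"dx":0,"dy":0,"dz":0,"wx":0,"wy":0,"wz":0,"gripper":0.0},{"dx":0,"dy":0,"dz":0,"wx":0,"wy":0,"wz":0,"gripper":0.0}]' 60
python3 - <<'E'
from h import *
from workcell import sense,get_image
s=sense();print(s["grip_width"],s["contact_force"])
n="side";p=get_image(n);a=p["image"][:,:,::-1].copy()
cv2.imwrite("pics/v4.png",cv2.resize(a[290:384,220:345],None,fx=6,fy=6))
E
```

```text
clock: 5.72
ee_pos: [0.5555, -0.3824, 0.0345]
ee_rot: [-2.099, -1.547, 0.49]
contact_force: [-0.8, 1.1, 5.8]
grip_width: 0.051
0.051285486376002505 [-0.78557301  1.13754801  5.78287885]
```

View pics/v4.png

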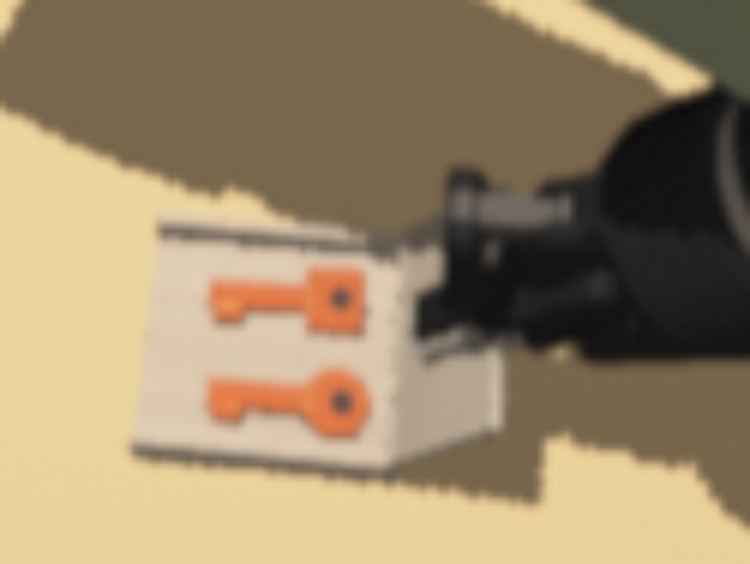

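```bash
python3 - <<'E'
from h import *
from workcell import sense
s=sense();Q=R.from_rotvec(s["ee_rot"]);rows(s["ee_pos"]+[0,0,.1],Q,8,g=0)
E
```

```text
dist 100.0 rot deg 0.0
[{"dx": -0.0, "dy": -7.2, "dz": -10.2, "wx": 0.0, "wy": 0.0, "wz": 0.0, "gripper": 0}, {"dx": -0.0, "dy": -7.2, "dz": -10.3, "wx": 0.0, "wy": 0.0, "wz": 0.0, "gripper": 0}, {"dx": -0.0, "dy": -7.1, "dz": -10.2, "wx": 0.0, "wy": 0.0, "wz": 0.0, "gripper": 0}, {"dx": -0.1, "dy": -7.2, "dz": -10.2, "wx": 0.0, "wy": 0.0, "wz": 0.0, "gripper": 0}, {"dx": 0.0, "dy": -7.2, "dz": -10.3, "wx": 0.0, "wy": 0.0, "wz": 0.0, "gripper": 0}, {"dx": 0.0, "dy": -7.2, "dz": -10.2, "wx": 0.0, "wy": 0.0, "wz": 0.0, "gripper": 0}, {"dx": -0.0, "dy": -7.1, "dz": -10.2, "wx": 0.0, "wy": 0.0, "wz": 0.0, "gripper": 0}, {"dx": -0.0, "dy": -7.2, "dz": -10.3, "wx": 0.0, "wy": 0.0, "wz": 0.0, "gripper": 0}]
```

```bash
python3 -m crank '[{"dx":0,"dy":-3,"dz":-4,"wx":0,"wy":0,"wz":0,"gripper":0},{"dx":0,"dy":-6,"dz":-9,"wx":0,"wy":0,"wz":0,"gripper":0},{"dx":0,"dy":-10,"dz":-14,"wx":0,"wy":0,"wz":0,"gripper":0},{"dx":0,"dy":-12,"dz":-17,"wx":0,"wy":0,"wz":0,"gripper":0},{"dx":0,"dy":-12,"dz":-17,"wx":0,"wy":0,"wz":0,"gripper":0},{"dx":0,"dy":-10,"dz":-14,"wx":0,"wy":0,"wz":0,"gripper":0},{"dx":0,"dy":-5,"dz":-7,"wx":0,"wy":0,"wz":0,"gripper":0},{"dx":0,"dy":0,"dz":0,"wx":0,"wy":0,"wz":0,"gripper":0}]' 80
python3 - <<'E'
from h import *
from workcell import sense,get_image
s=sense();print(s["grip_width"],s["contact_force"])
pickle.dump(s,open("s5.pkl","wb"))
n="side";p=get_image(n);pickle.dump(p,open("side5.pkl","wb"));a=p["image"][:,:,::-1].copy()
cv2.imwrite("pics/v5.png",cv2.resize(a[270:384,220:370],None,fx=5,fy=5))
E
```

```text
clock: 6.78
ee_pos: [0.5555, -0.3823, 0.1349]
ee_rot: [-2.1, -1.549, 0.489]
contact_force: [0.2, -0.6, -1.2]
grip_width: 0.05
0.04989367291184552 [ 0.21117809 -0.58652846 -1.23702335]
```

View pics/v5.png

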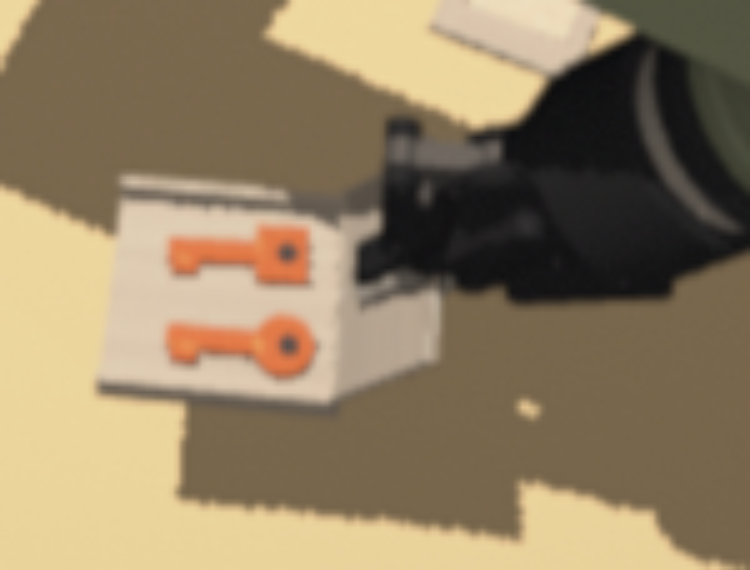

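```bash
cat >> h.py <<'E'
# scoop in tool frame: TCP at scoop (-54.2,0.8,34.5)mm, tool z tilt 35
def scoopT(s,pitch=0,y0=0.0008,dyaw=0,tx=-.0542,tz=.0345,at=35):
    T=R.from_rotvec(s["ee_rot"]);p=np.array(s["ee_pos"])
    S=T*toolrot(0,at).inv()*R.from_rotvec([0,np.radians(pitch),0])*R.from_rotvec([0,0,np.radians(dyaw)])
    # rotate about grip pt
    g=np.array([-.0624,y0,.0462]);S0=T*toolrot(0,at).inv()
    gw=p+S0.apply(g-np.array([tx,y0,tz]))
    return gw-S.apply(g),S
E
python3 - <<'E'
from h import *
s=pickle.load(open("s5.pkl","rb"));P["side"]=pickle.load(open("side5.pkl","rb"))
e=lambda a,b:(220+(a+.5)/5-.5,270+(b+.5)/5-.5)
M=[(45,-40,18),(45,40,18),(-42,40,20),(-76,40,65)];U=np.array([e(120,180),e(98,388),e(338,405),e(438,358)])
o,S=scoopT(s);print(o,np.degrees(S.as_euler("ZYX")))
def f(q):
    o,S=scoopT(s,q[0],q[1]/1e3,q[2]);return (proj("side",o+S.apply(np.array(M)/1e3))-U).ravel()
print(f([0,.8,0]).round(1));z=least_squares(f,[0,.8,0]);print(z.x,z.fun.round(1))
for p in(-4,4):print(p,f([p,.8,0]).round(1))
E
```

```text
[ 0.50399656 -0.36560324  0.10028976] [1.62841146e+02 8.92196175e-02 8.28938646e-02]
[-0.9 -1.6 -2.  -2.2 -2.5 -1.5 -2.1  0.6]
[2.78456776 1.38975863 1.72311856] [-0.8  0.9 -0.6  0.3 -1.1 -1.2 -1.9 -0.1]
-4 [-2.  -3.3 -3.2 -3.8 -3.4 -1.9 -1.3  0.9]
4 [ 0.4  0.2 -0.6 -0.7 -1.5 -1.1 -2.8  0.3]
```

```bash
python3 - <<'E'
from h import *
rows([.699,-.006,.150],toolrot(180,35+1),16,g=0)
E
```

```text
dist 402.9034821702205 rot deg 17.188134670258307
[{"dx": 25.1, "dy": 0.8, "dz": -1.8, "wx": 0.001, "wy": -0.011, "wz": -0.015, "gripper": 0}, {"dx": 25.1, "dy": 1.1, "dz": -2.1, "wx": 0.001, "wy": -0.011, "wz": -0.016, "gripper": 0}, {"dx": 25.0, "dy": 1.5, "dz": -2.3, "wx": 0.001, "wy": -0.01, "wz": -0.015, "gripper": 0}, {"dx": 25.0, "dy": 2.0, "dz": -2.6, "wx": 0.001, "wy": -0.011, "wz": -0.015, "gripper": 0}, {"dx": 24.9, "dy": 2.2, "dz": -2.9, "wx": 0.001, "wy": -0.011, "wz": -0.015, "gripper": 0}, {"dx": 24.8, "dy": 2.7, "dz": -3.2, "wx": 0.001, "wy": -0.011, "wz": -0.016, "gripper": 0}, {"dx": 24.8, "dy": 3.0, "dz": -3.4, "wx": 0.001, "wy": -0.011, "wz": -0.015, "gripper": 0}, {"dx": 24.7, "dy": 3.4, "dz": -3.7, "wx": 0.002, "wy": -0.011, "wz": -0.015, "gripper": 0}]
[{"dx": 24.5, "dy": 3.8, "dz": -4.0, "wx": 0.001, "wy": -0.01, "wz": -0.015, "gripper": 0}, {"dx": 24.5, "dy": 4.2, "dz": -4.3, "wx": 0.001, "wy": -0.011, "wz": -0.016, "gripper": 0}, {"dx": 24.4, "dy": 4.5, "dz": -4.5, "wx": 0.001, "wy": -0.011, "wz": -0.015, "gripper": 0}, {"dx": 24.2, "dy": 4.9, "dz": -4.8, "wx": 0.001, "wy": -0.011, "wz": -0.015, "gripper": 0}, {"dx": 24.1, "dy": 5.2, "dz": -5.0, "wx": 0.001, "wy": -0.011, "wz": -0.015, "gripper": 0}, {"dx": 24.0, "dy": 5.6, "dz": -5.3, "wx": 0.001, "wy": -0.011, "wz": -0.016, "gripper": 0}, {"dx": 23.8, "dy": 6.0, "dz": -5.6, "wx": 0.001, "wy": -0.01, "wz": -0.015, "gripper": 0}, {"dx": 23.7, "dy": 6.3, "dz": -5.9, "wx": 0.001, "wy": -0.011, "wz": -0.015, "gripper": 0}]
```

```bash
python3 -m crank '[{"dx":12,"dy":0,"dz":-4,"wx":0.001,"wy":-0.011,"wz":-0.015,"gripper":0},{"dx":25,"dy":1,"dz":-2,"wx":0.001,"wy":-0.011,"wz":-0.015,"gripper":0},{"dx":25,"dy":1,"dz":-2,"wx":0.001,"wy":-0.011,"wz":-0.015,"gripper":0},{"dx":25,"dy":2,"dz":-3,"wx":0.001,"wy":-0.011,"wz":-0.015,"gripper":0},{"dx":25,"dy":2,"dz":-3,"wx":0.001,"wy":-0.011,"wz":-0.015,"gripper":0},{"dx":25,"dy":3,"dz":-3,"wx":0.001,"wy":-0.011,"wz":-0.015,"gripper":0},{"dx":25,"dy":3,"dz":-3,"wx":0.001,"wy":-0.011,"wz":-0.015,"gripper":0},{"dx":25,"dy":3,"dz":-4,"wx":0.001,"wy":-0.011,"wz":-0.015,"gripper":0}]'
python3 -m crank '[{"dx":24,"dy":4,"dz":-4,"wx":0.001,"wy":-0.011,"wz":-0.015,"gripper":0},{"dx":25,"dy":4,"dz":-4,"wx":0.001,"wy":-0.011,"wz":-0.015,"gripper":0},{"dx":24,"dy":4,"dz":-4,"wx":0.001,"wy":-0.011,"wz":-0.015,"gripper":0},{"dx":24,"dy":5,"dz":-5,"wx":0.001,"wy":-0.011,"wz":-0.015,"gripper":0},{"dx":24,"dy":5,"dz":-5,"wx":0.001,"wy":-0.011,"wz":-0.016,"gripper":0},{"dx":24,"dy":6,"dz":-5,"wx":0.001,"wy":-0.011,"wz":-0.016,"gripper":0},{"dx":20,"dy":6,"dz":-6,"wx":0.001,"wy":-0.011,"wz":-0.015,"gripper":0},{"dx":10,"dy":3,"dz":-3,"wx":0.001,"wy":-0.011,"wz":-0.015,"gripper":0}]'
python3 - <<'E'
from h import *
from workcell import sense,get_image
s=sense();print(s["joint_positions"].round(2))
pickle.dump(s,open("s6.pkl","wb"))
for n in("side","top"):
  p=get_image(n);pickle.dump(p,open(n+"6.pkl","wb"));a=p["image"][:,:,::-1].copy()
  P[n]=p;o,S=scoopT(s,1)
  a=a[120:270,190:340] if n=="side" else a[130:280,190:340]
  c=cv2.resize(a,None,fx=4,fy=4)
  for m in[(45,-40,0),(45,40,0),(-45,40,0),(45,0,0),(-45,-40,0)]:
    u=proj(n,o+S.apply(np.array(m)/1e3))[0]-([190,120] if n=="side" else [190,130])
    cv2.circle(c,tuple(int(v) for v in (u+.5)*4),2,(255,0,255),-1)
  cv2.imwrite(f"pics/{n}6.png",c)
rows([.699,-.006,.150],toolrot(180,36),1,g=0)
print(o,S.as_euler("ZYX",degrees=True))
E
```

```text
clock: 7.82
ee_pos: [0.6236, -0.2042, 0.1443]
ee_rot: [-1.987, -1.708, 0.551]
contact_force: [-0.6, -0.3, -1.8]
grip_width: 0.046
clock: 8.82
ee_pos: [0.6906, -0.0339, 0.1512]
ee_rot: [-1.862, -1.864, 0.609]
contact_force: [0.1, 0.5, -2.2]
grip_width: 0.045
[-0.14  0.99  0.65 -0.1   2.13 -0.16]
dist 29.275181456178238 rot deg 0.24425316266904226
[{"dx": 28.0, "dy": 7.5, "dz": -4.3, "wx": 0.0, "wy": 0.004, "wz": -0.0, "gripper": 0}]
[ 0.63661205 -0.03339969  0.11654919] [-1.79858426e+02  2.57056300e-02  2.02852523e-01]
```

View pics/side6.png

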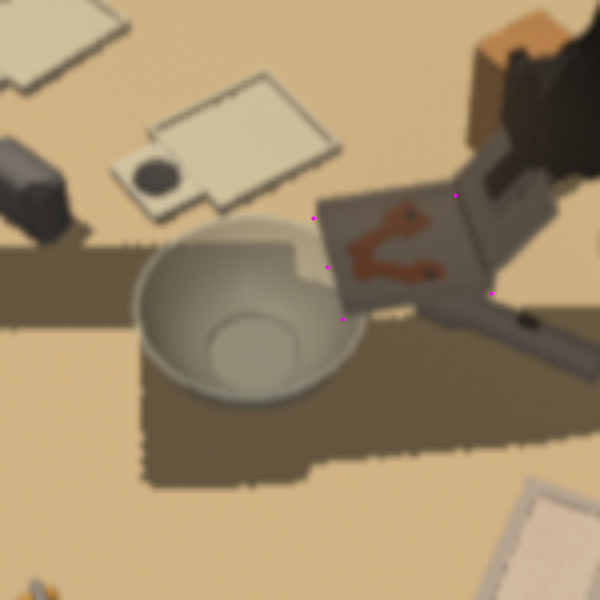

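View pics/top6.png

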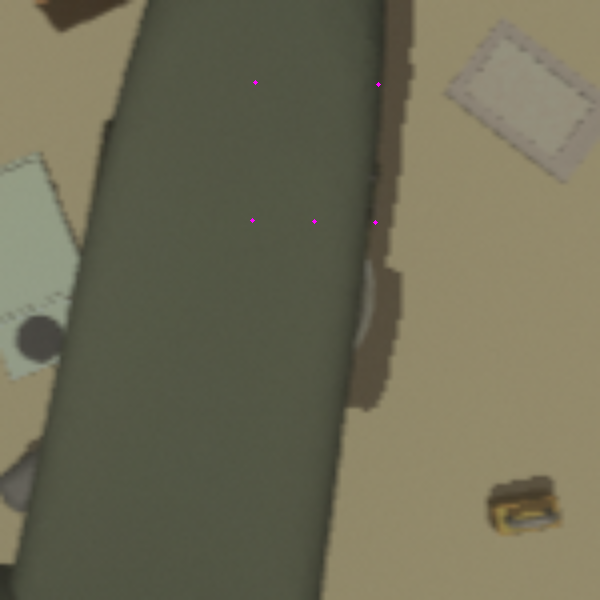

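```bash
python3 -m crank '[{"dx":2,"dy":0.5,"dz":0,"wx":0,"wy":0,"wz":0,"gripper":0},{"dx":4,"dy":1,"dz":-1,"wx":0,"wy":0,"wz":0,"gripper":0},{"dx":5,"dy":1.5,"dz":-1,"wx":0,"wy":0.002,"wz":0,"gripper":0},{"dx":6,"dy":1.5,"dz":-1,"wx":0,"wy":0.002,"wz":0,"gripper":0},{"dx":5,"dy":1.5,"dz":-1,"wx":0,"wy":0,"wz":0,"gripper":0},{"dx":4,"dy":1,"dz":0,"wx":0,"wy":0,"wz":0,"gripper":0},{"dx":2,"dy":0.5,"dz":0,"wx":0,"wy":0,"wz":0,"gripper":0},{"dx":0,"dy":0,"dz":0,"wx":0,"wy":0,"wz":0,"gripper":0}]'
python3 - <<'E'
from h import *
from workcell import sense,get_image
s=sense();print(s["contact_force"])
pickle.dump(s,open("s7.pkl","wb"))
for n in("side",):
  p=get_image(n);pickle.dump(p,open(n+"7.pkl","wb"));a=p["image"][:,:,::-1].copy()
  P[n]=p;o,S=scoopT(s,1)
  a=a[120:240,200:340]
  c=cv2.resize(a,None,fx=5,fy=5)
  for m in[(45,-40,0),(45,40,0),(-45,40,0),(45,0,0),(-45,-40,0),(-76,40,65),(-76,-40,65)]:
    u=proj(n,o+S.apply(np.array(m)/1e3))[0]-[200,120]
    cv2.circle(c,tuple(int(v) for v in (u+.5)*5),2,(255,0,255),-1)
  cv2.imwrite(f"pics/{n}7.png",c)
rows([.699,-.006,.14],toolrot(180,36),1,g=0)
print(o,S.as_euler("ZYX",degrees=True))
E
```

```text
clock: 9.93
ee_pos: [0.6985, -0.0077, 0.1501]
ee_rot: [-1.864, -1.859, 0.604]
contact_force: [0.4, 0.4, -2.1]
grip_width: 0.046
[ 0.36243673  0.35133709 -2.05415146]
dist 10.249129092163992 rot deg 0.15224667845355583
[{"dx": 1.9, "dy": 6.4, "dz": 7.8, "wx": 0.0, "wy": -0.001, "wz": -0.002, "gripper": 0}]
[ 0.64446921 -0.00680879  0.11539528] [1.79862525e+02 1.14168509e-02 2.63083968e-02]
```

View pics/side7.png

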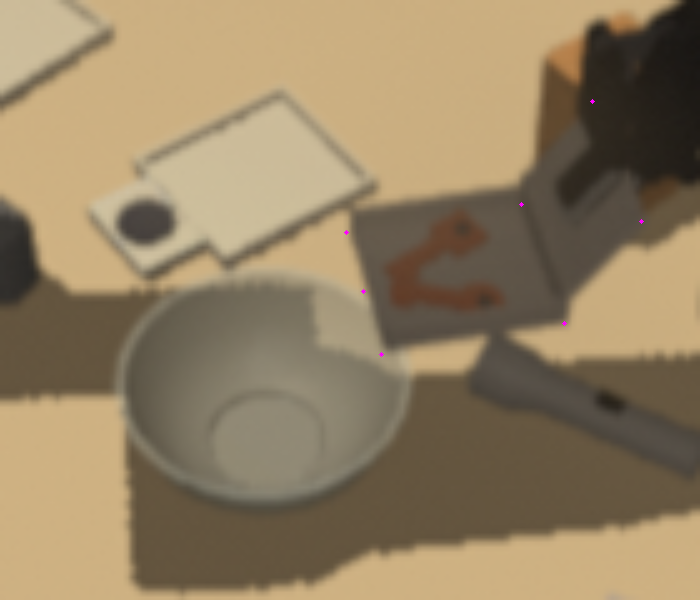

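```bash
python3 - <<'E'
from h import *
p=pickle.load(open("side7.pkl","rb"));a=p["image"][:,:,::-1].copy()
c=cv2.resize(a[135:200,260:340],None,fx=9,fy=9,interpolation=cv2.INTER_CUBIC)
c=np.clip(c.astype(float)*1.6,0,255).astype(np.uint8);cv2.imwrite("pics/v7.png",c)
E
```

```text
(no output)
```

View pics/v7.png

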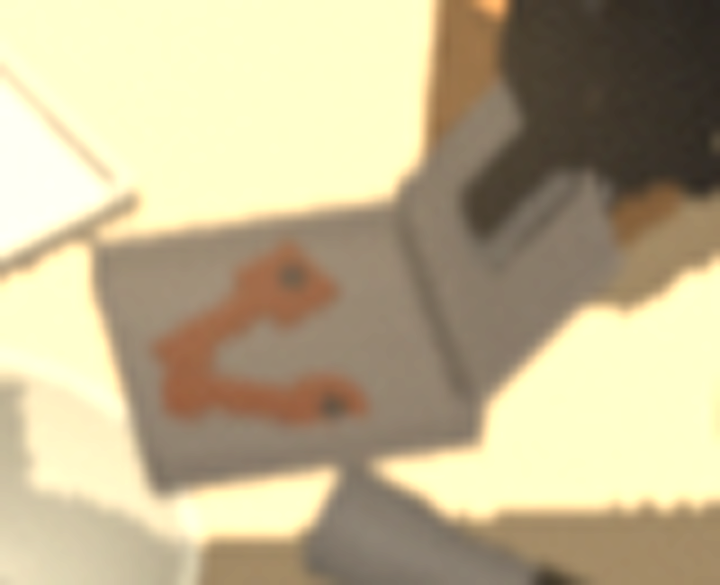

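```bash
python3 - <<'E'
from h import *
s=pickle.load(open("s7.pkl","rb"));P["side"]=pickle.load(open("side7.pkl","rb"))
e=lambda a,b:(260+(a+.5)/9-.5,135+(b+.5)/9-.5)
M=[(45,40,0),(-45,40,0),(-44,40,21),(45,-40,18),(-42,-40,20),(-76,40,65)]
U=np.array([e(160,490),e(478,440),e(480,393),e(100,240),e(405,190),e(617,255)])
def f(q,full=True):
    T=R.from_rotvec(s["ee_rot"]);S0=T*toolrot(0,35).inv();S=S0*R.from_euler("ZYX",np.r_[q[2],q[0],q[3]],degrees=True)
    g=np.array([-.0624,q[1]/1e3,.0462]);gw=s["ee_pos"]+S0.apply(g-np.array([-.0542,q[1]/1e3,.0345]))
    return (proj("side",gw-S.apply(g)+S.apply(np.array(M)/1e3))-U).ravel()
print(f([0,.8,0,0]).round(1))
z=least_squares(f,[0,.8,0,0]);print("pitch,y0,yaw,roll",z.x,z.fun.round(1))
z=least_squares(lambda q:f([q[0],.8,q[1],0]),[0,0]);print("pitch,yaw",z.x,z.fun.round(1))
E
```

```text
[-1.9  0.9 -0.5  0.8 -0.3  0.3 -2.1 -0.7 -1.6 -0.7 -0.2  1. ]
pitch,y0,yaw,roll [ 4.02533501  2.34019389 -2.11041729  2.061416  ] [-1.5  1.2  0.2  0.5 -0.3 -0.1 -1.   0.3 -0.4 -0.4 -1.5 -0.1]
pitch,yaw [ 4.08115493 -2.11035407] [-1.4  1.5  0.1  0.8 -0.3  0.4 -1.   0.1 -0.4 -0.7 -1.3  1. ]
```

```bash
python3 - <<'E'
from h import *
P["side"]=pickle.load(open("side7.pkl","rb"))
e=lambda a,b:(200+(a+.5)/5-.5,120+(b+.5)/5-.5)
th=np.linspace(0,6.283,361)
p=lambda q:proj("side",np.c_[q[0]+.075*np.cos(th),q[1]+.075*np.sin(th),th*0+.06])
f=lambda q:(lambda a:np.r_[a[:,0].min()-e(118,0)[0],a[:,0].max()-e(410,0)[0],a[:,1].min()-e(0,270)[1]])(p(q))
z=least_squares(f,(.55,0));print(z.x,z.fun)
E
python3 -m crank '[{"dx":0,"dy":2,"dz":3,"wx":0,"wy":0,"wz":0,"gripper":0},{"dx":0,"dy":4,"dz":5,"wx":0,"wy":0,"wz":0,"gripper":0},{"dx":0,"dy":5,"dz":7,"wx":0,"wy":0,"wz":0,"gripper":0},{"dx":0,"dy":5,"dz":7,"wx":0,"wy":0,"wz":0,"gripper":0},{"dx":0,"dy":4,"dz":5,"wx":0,"wy":0,"wz":0,"gripper":0},{"dx":0,"dy":2,"dz":3,"wx":0,"wy":0,"wz":0,"gripper":0},{"dx":0,"dy":1,"dz":1,"wx":0,"wy":0,"wz":0,"gripper":0},{"dx":0,"dy":0,"dz":0,"wx":0,"wy":0,"wz":0,"gripper":0}]'
python3 - <<'E'
from h import *
from workcell import sense,get_image
s=sense();pickle.dump(s,open("s8.pkl","wb"))
p=get_image("side");pickle.dump(p,open("side8.pkl","wb"));a=p["image"][:,:,::-1]
cv2.imwrite("pics/side8.png",cv2.resize(a[120:240,210:340],None,fx=5,fy=5))
print(scoopT(s,2)[0])
E
```

```text
[ 0.54875253 -0.00804232] [-0.69030419  0.68805498 -0.0842405 ]
clock: 10.98
ee_pos: [0.699, -0.0079, 0.1117]
ee_rot: [-1.864, -1.859, 0.604]
contact_force: [-0.4, -0.5, -2.2]
grip_width: 0.049
[ 0.64585283 -0.00702286  0.07594931]
```

View pics/side8.png

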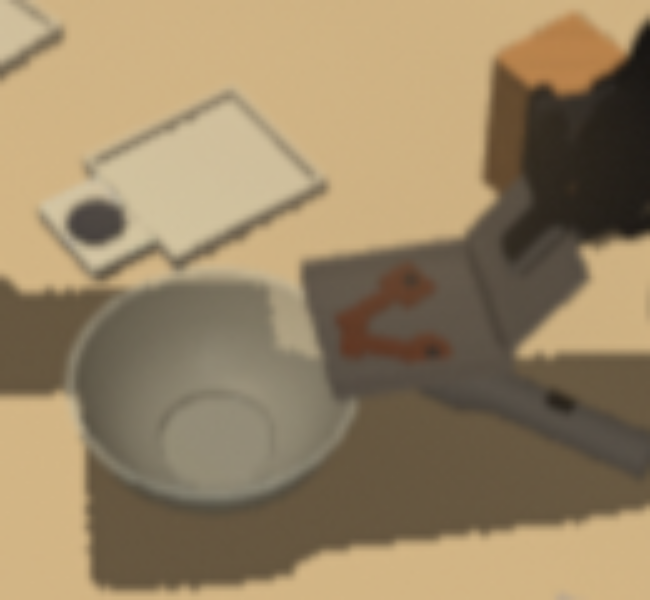

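```bash
python3 -m crank '[{"dx":0,"dy":1.2,"dz":1.6,"wx":0,"wy":0,"wz":0,"gripper":0},{"dx":0,"dy":1.2,"dz":1.6,"wx":0,"wy":0,"wz":0,"gripper":0},{"dx":0,"dy":1.2,"dz":1.6,"wx":0,"wy":0,"wz":0,"gripper":0},{"dx":0,"dy":0.6,"dz":0.8,"wx":0,"wy":0,"wz":0,"gripper":0},{"dx":0,"dy":0.6,"dz":0.8,"wx":0,"wy":0,"wz":0,"gripper":0},{"dx":0,"dy":0,"dz":0,"wx":0,"wy":0,"wz":0,"gripper":0}]'
python3 -m crank '[{"dx":0,"dy":0.6,"dz":0.8,"wx":0,"wy":0,"wz":0,"gripper":0},{"dx":0,"dy":0.6,"dz":0.8,"wx":0,"wy":0,"wz":0,"gripper":0},{"dx":0,"dy":0,"dz":0,"wx":0,"wy":0,"wz":0,"gripper":0}]'
```

```text
clock: 11.78
ee_pos: [0.699, -0.0079, 0.1034]
ee_rot: [-1.864, -1.859, 0.604]
contact_force: [0.7, 0.2, -2.4]
grip_width: 0.046
clock: 12.15
ee_pos: [0.6989, -0.0079, 0.1014]
ee_rot: [-1.864, -1.859, 0.604]
contact_force: [0.9, 0.5, -2.3]
grip_width: 0.048
```

Not yet in contact; continue in 1 mm steps.

```bash
for i in 1 ; do python3 -m crank '[{"dx":0,"dy":0.6,"dz":0.8,"wx":0,"wy":0,"wz":0,"gripper":0},{"dx":0,"dy":0.6,"dz":0.8,"wx":0,"wy":0,"wz":0,"gripper":0},{"dx":0,"dy":0,"dz":0,"wx":0,"wy":0,"wz":0,"gripper":0}]'; done; python3 -m crank '[{"dx":0,"dy":0.6,"dz":0.8,"wx":0,"wy":0,"wz":0,"gripper":0},{"dx":0,"dy":0,"dz":0,"wx":0,"wy":0,"wz":0,"gripper":0}]'
```

```text
clock: 12.52
ee_pos: [0.699, -0.0079, 0.0994]
ee_rot: [-1.864, -1.859, 0.604]
contact_force: [0.3, 0.0, -2.1]
grip_width: 0.048
clock: 12.78
ee_pos: [0.699, -0.0079, 0.0984]
ee_rot: [-1.864, -1.859, 0.604]
contact_force: [1.2, 0.6, -1.5]
grip_width: 0.048
```

```bash
python3 -m crank '[{"dx":0,"dy":0.6,"dz":0.8,"wx":0,"wy":0,"wz":0,"gripper":0},{"dx":0,"dy":0,"dz":0,"wx":0,"wy":0,"wz":0,"gripper":0}]';python3 -m crank '[{"dx":0,"dy":0.6,"dz":0.8,"wx":0,"wy":0,"wz":0,"gripper":0},{"dx":0,"dy":0,"dz":0,"wx":0,"wy":0,"wz":0,"gripper":0}]'
```

```text
clock: 13.02
ee_pos: [0.699, -0.0079, 0.0974]
ee_rot: [-1.864, -1.859, 0.604]
contact_force: [0.1, 0.1, -2.1]
grip_width: 0.047
clock: 13.28
ee_pos: [0.699, -0.008, 0.0964]
ee_rot: [-1.864, -1.859, 0.604]
contact_force: [-1.1, -1.2, -2.2]
grip_width: 0.045
```

```bash
for i in 1; do python3 -c "
from workcell import sense;print(sense()['torque'])"; done; python3 -m crank '[{"dx":0,"dy":0.6,"dz":0.8,"wx":0,"wy":0,"wz":0,"gripper":0},{"dx":0,"dy":0,"dz":0,"wx":0,"wy":0,"wz":0,"gripper":0}]';python3 -c "
from workcell import sense;print(sense()['torque'])"; python3 -m crank '[{"dx":0,"dy":0.6,"dz":0.8,"wx":0,"wy":0,"wz":0,"gripper":0},{"dx":0,"dy":0,"dz":0,"wx":0,"wy":0,"wz":0,"gripper":0}]';python3 -c "
from workcell import sense;print(sense()['torque'])"
```

```text
[ 0.00156795 -0.52775217  0.04871011]
clock: 13.52
ee_pos: [0.6991, -0.0079, 0.0954]
ee_rot: [-1.864, -1.859, 0.604]
contact_force: [0.2, 0.4, -2.1]
grip_width: 0.046
[-0.00228207 -0.5949554  -0.05070325]
clock: 13.78
ee_pos: [0.6991, -0.0079, 0.0944]
ee_rot: [-1.864, -1.859, 0.604]
contact_force: [0.0, 0.6, -2.3]
grip_width: 0.048
[-0.02776915 -0.56186998  0.01573722]
```

```bash
for i in 1; do python3 -m crank '[{"dx":0,"dy":0.6,"dz":0.8,"wx":0,"wy":0,"wz":0,"gripper":0},{"dx":0,"dy":0,"dz":0,"wx":0,"wy":0,"wz":0,"gripper":0}]';python3 -c "
from workcell import sense;print(sense()['torque'])"; python3 -m crank '[{"dx":0,"dy":0.6,"dz":0.8,"wx":0,"wy":0,"wz":0,"gripper":0},{"dx":0,"dy":0,"dz":0,"wx":0,"wy":0,"wz":0,"gripper":0}]';python3 - <<'E'
from h import *
from workcell import sense,get_image
s=sense();print(s["torque"]);pickle.dump(s,open("s9.pkl","wb"))
p=get_image("side");pickle.dump(p,open("side9.pkl","wb"));a=p["image"][:,:,::-1]
c=cv2.resize(a[145:225,210:320],None,fx=7,fy=7,interpolation=cv2.INTER_CUBIC);cv2.imwrite("pics/side9.png",np.clip(c*1.5,0,255))
E
done
```

```text
clock: 14.02
ee_pos: [0.6991, -0.0079, 0.0934]
ee_rot: [-1.864, -1.859, 0.604]
contact_force: [-0.2, 0.4, -1.8]
grip_width: 0.053
[-0.03941459 -0.59545522 -0.00569549]
clock: 14.28
ee_pos: [0.6993, -0.008, 0.093]
ee_rot: [-1.864, -1.859, 0.604]
contact_force: [0.2, -0.0, -0.3]
grip_width: 0.047
[ 0.01766409 -0.26479734 -0.01593992][ WARN:0@1.131] global loadsave.cpp:1063 imwrite_ Unsupported depth image for selected encoder is fallbacked to CV_8U.
```

View pics/side9.png

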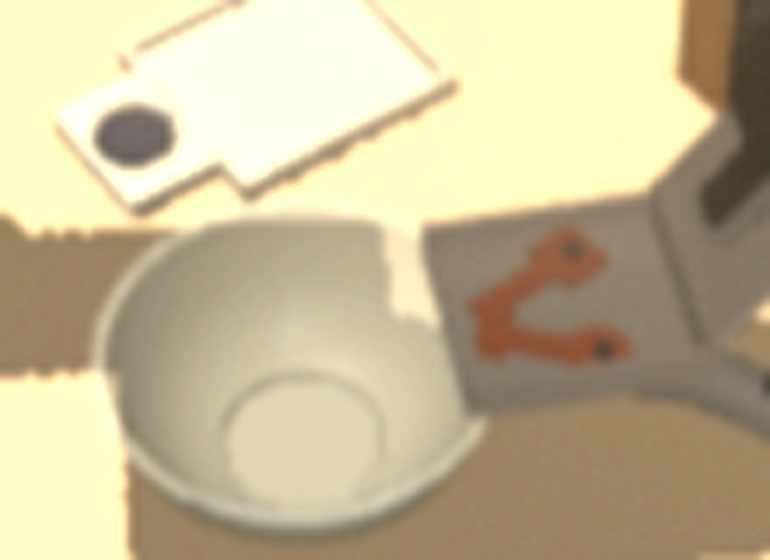

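```bash
python3 -m crank '[{"dx":0,"dy":0.2,"dz":0.3,"wx":0,"wy":0,"wz":0,"gripper":0},{"dx":0,"dy":0,"dz":0,"wx":0,"wy":0,"wz":0,"gripper":0},{"dx":0,"dy":0,"dz":0,"wx":0,"wy":0,"wz":0,"gripper":0}]';python3 - <<'E'
from h import *
from workcell import sense
s=sense()
B=np.array([.548,-.007]);h=np.array([-1,0])
def tcp(th,d,z,y0=.0008):
    t=np.radians(th);a=-.0992*np.cos(t)+.0345*np.sin(t);b=.0992*np.sin(t)+.0345*np.cos(t)
    return np.array([B[0]+d-a,B[1]-y0,z+b])
print("lift");rows(s["ee_pos"]+[0,0,.022],R.from_rotvec(s["ee_rot"]),4,s,0)
st={"ee_pos":s["ee_pos"]+[0,0,.022],"ee_rot":s["ee_rot"]}
for k in range(1,17):
    th=60*k/16;d=.053-.013*min(1,k/8);p=tcp(th,d,.080);Q=toolrot(180,36-th)
    p0=st["ee_pos"];Q0=R.from_rotvec(st["ee_rot"]);print(k,(Q0.inv().apply(p-p0)*1e3).round(1),(Q0.inv()*Q).as_rotvec().round(3))
    st={"ee_pos":p,"ee_rot":Q.as_rotvec()}
E
```

```text
clock: 14.7
ee_pos: [0.6994, -0.008, 0.0928]
ee_rot: [-1.865, -1.859, 0.604]
contact_force: [2.0, -0.1, 2.6]
grip_width: 0.047
lift
dist 21.999999999999993 rot deg 0.0
[{"dx": -0.0, "dy": -3.2, "dz": -4.5, "wx": -0.0, "wy": 0.0, "wz": 0.0, "gripper": 0}, {"dx": -0.0, "dy": -3.3, "dz": -4.4, "wx": 0.0, "wy": 0.0, "wz": 0.0, "gripper": 0}, {"dx": -0.0, "dy": -3.2, "dz": -4.5, "wx": 0.0, "wy": 0.0, "wz": 0.0, "gripper": 0}, {"dx": -0.0, "dy": -3.2, "dz": -4.4, "wx": 0.0, "wy": 0.0, "wz": 0.0, "gripper": 0}]
1 [ 0.2 -6.2 -3. ] [-0.064 -0.001 -0.003]
2 [-0.  -7.1 -2.9] [-0.065  0.    -0.   ]
3 [-0.  -7.2 -3. ] [-0.065 -0.     0.   ]
4 [-0.  -7.2 -3.1] [-0.065 -0.    -0.   ]
5 [-0.  -7.3 -3.2] [-0.065  0.    -0.   ]
6 [ 0.  -7.3 -3.3] [-0.065 -0.     0.   ]
7 [-0.  -7.3 -3.4] [-0.065  0.    -0.   ]
8 [-0.  -7.4 -3.5] [-0.065  0.    -0.   ]
9 [ 0.  -5.8 -3.7] [-0.065 -0.     0.   ]
10 [-0.  -5.8 -3.7] [-0.065  0.    -0.   ]
11 [-0.  -5.8 -3.7] [-0.065 -0.    -0.   ]
12 [-0.  -5.8 -3.7] [-0.065 -0.    -0.   ]
13 [-0.  -5.8 -3.7] [-0.065 -0.    -0.   ]
14 [ 0.  -5.8 -3.7] [-0.065 -0.    -0.   ]
15 [ 0.  -5.8 -3.7] [-0.065 -0.     0.   ]
16 [-0.  -5.8 -3.7] [-0.065  0.     0.   ]
```

```bash
python3 -m crank '[{"dx":0,"dy":-3.2,"dz":-4.5,"wx":0,"wy":0,"wz":0,"gripper":0},{"dx":0,"dy":-3.2,"dz":-4.5,"wx":0,"wy":0,"wz":0,"gripper":0},{"dx":0,"dy":-3.2,"dz":-4.5,"wx":0,"wy":0,"wz":0,"gripper":0},{"dx":0,"dy":-3.2,"dz":-4.5,"wx":0,"wy":0,"wz":0,"gripper":0}]'
python3 -m crank '[{"dx":0,"dy":-6.2,"dz":-3,"wx":-0.064,"wy":0,"wz":0,"gripper":0},{"dx":0,"dy":-7.1,"dz":-3,"wx":-0.065,"wy":0,"wz":0,"gripper":0},{"dx":0,"dy":-7.2,"dz":-3,"wx":-0.065,"wy":0,"wz":0,"gripper":0},{"dx":0,"dy":-7.2,"dz":-3.1,"wx":-0.065,"wy":0,"wz":0,"gripper":0},{"dx":0,"dy":-7.3,"dz":-3.2,"wx":-0.065,"wy":0,"wz":0,"gripper":0},{"dx":0,"dy":-7.3,"dz":-3.3,"wx":-0.065,"wy":0,"wz":0,"gripper":0},{"dx":0,"dy":-7.3,"dz":-3.4,"wx":-0.065,"wy":0,"wz":0,"gripper":0},{"dx":0,"dy":-7.4,"dz":-3.5,"wx":-0.065,"wy":0,"wz":0,"gripper":0}]'
python3 - <<'E'
from h import *
from workcell import sense,get_image
s=sense();pickle.dump(s,open("s10.pkl","wb"))
o,S=scoopT(s,0);print(o+S.apply([.045,0,0]),S.as_euler("ZYX",degrees=True))
p=get_image("side");a=p["image"][:,:,::-1]
c=cv2.resize(a[125:225,210:330],None,fx=6,fy=6,interpolation=cv2.INTER_CUBIC);cv2.imwrite("pics/side10.png",np.clip(c*1.4,0,255).astype(np.uint8))
E
```

```text
clock: 15.2
ee_pos: [0.6994, -0.0079, 0.1145]
ee_rot: [-1.864, -1.859, 0.604]
contact_force: [0.7, -0.3, -1.4]
grip_width: 0.043
clock: 16.2
ee_pos: [0.6566, -0.0078, 0.1601]
ee_rot: [-2.169, -2.164, 0.116]
contact_force: [-0.6, 0.3, -1.4]
grip_width: 0.053
[ 0.58634427 -0.00687448  0.08200578] [1.79862868e+02 2.88674560e+01 3.43579464e-02]
```

View pics/side10.png

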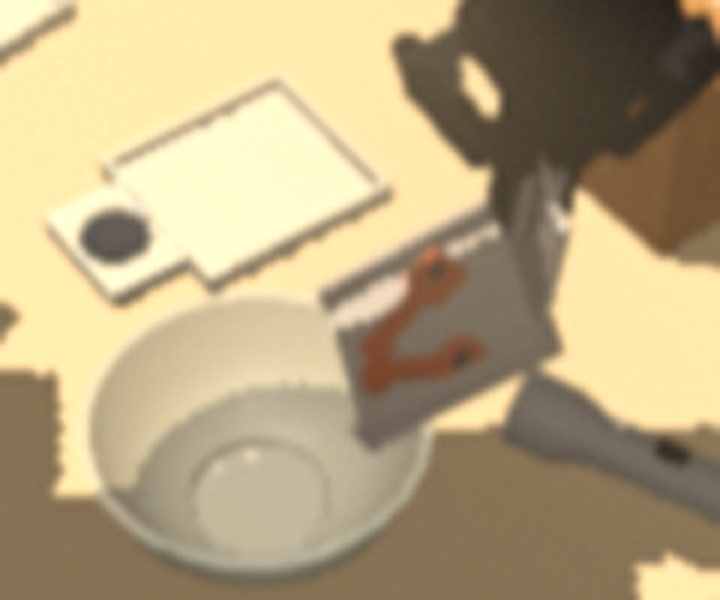

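```bash
python3 -m crank '[{"dx":0,"dy":-5.8,"dz":-3.7,"wx":-0.065,"wy":0,"wz":0,"gripper":0},{"dx":0,"dy":-5.8,"dz":-3.7,"wx":-0.065,"wy":0,"wz":0,"gripper":0},{"dx":0,"dy":-5.8,"dz":-3.7,"wx":-0.065,"wy":0,"wz":0,"gripper":0},{"dx":0,"dy":-5.8,"dz":-3.7,"wx":-0.065,"wy":0,"wz":0,"gripper":0},{"dx":0,"dy":-5.8,"dz":-3.7,"wx":-0.065,"wy":0,"wz":0,"gripper":0},{"dx":0,"dy":-5.8,"dz":-3.7,"wx":-0.065,"wy":0,"wz":0,"gripper":0},{"dx":0,"dy":-5.8,"dz":-3.7,"wx":-0.065,"wy":0,"wz":0,"gripper":0},{"dx":0,"dy":-5.8,"dz":-3.7,"wx":-0.065,"wy":0,"wz":0,"gripper":0}]'
python3 -m crank '[{"dx":0,"dy":0,"dz":0,"wx":0,"wy":0,"wz":0,"gripper":0},{"dx":0,"dy":0,"dz":0,"wx":0,"wy":0,"wz":0,"gripper":0},{"dx":0,"dy":0,"dz":0,"wx":0,"wy":0,"wz":0,"gripper":0}]'
python3 - <<'E'
from h import *
from workcell import sense,get_image
s=sense();pickle.dump(s,open("s11.pkl","wb"))
o,S=scoopT(s,0);print(o+S.apply([.045,0,0]),S.as_euler("ZYX",degrees=True))
p=get_image("side");pickle.dump(p,open("side11.pkl","wb"));P["side"]=p;a=p["image"][:,:,::-1]
c=cv2.resize(a[125:225,210:330],None,fx=6,fy=6,interpolation=cv2.INTER_CUBIC);c=np.clip(c*1.4,0,255).astype(np.uint8)
for m in[(45,-40,0),(45,40,0),(-45,40,0),(-42,-40,20)]:
    u=proj("side",o+S.apply(np.array(m)/1e3))[0]-[210,125];cv2.circle(c,tuple(int(v) for v in (u+.5)*6),2,(255,0,255),-1)
cv2.imwrite("pics/side11.png",c)
E
```

```text
clock: 17.25
ee_pos: [0.6076, -0.0076, 0.1834]
ee_rot: [1.997, 1.992, 0.416]
contact_force: [0.5, 0.4, -1.4]
grip_width: 0.047
clock: 17.62
ee_pos: [0.609, -0.0078, 0.1835]
ee_rot: [1.997, 1.992, 0.415]
contact_force: [0.7, 0.3, -1.5]
grip_width: 0.049
[ 0.58672752 -0.00704091  0.08090302] [1.79906671e+02 5.85719405e+01 6.47607798e-02]
```

View pics/side11.png

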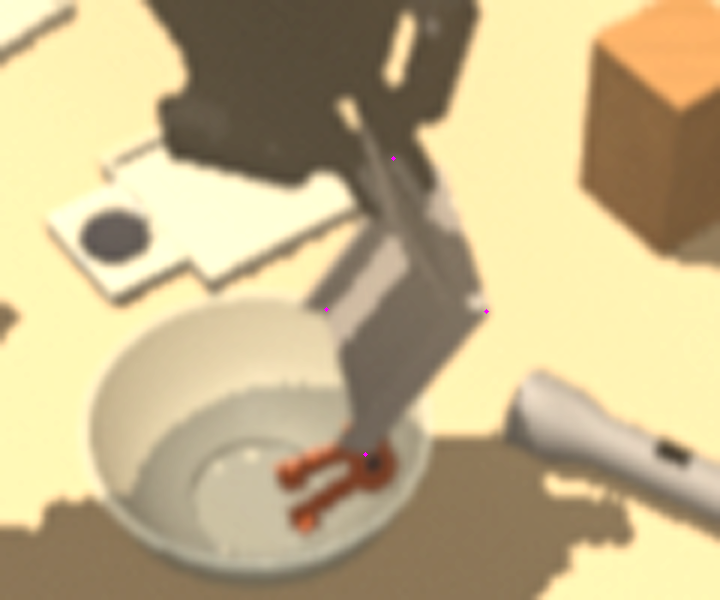

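```bash
for i in 1 2; do python3 -m crank '[{"dx":0,"dy":0,"dz":0,"wx":0,"wy":0,"wz":0,"gripper":0},{"dx":0,"dy":0,"dz":0,"wx":0,"wy":0,"wz":0,"gripper":0},{"dx":0,"dy":0,"dz":0,"wx":0,"wy":0,"wz":0,"gripper":0},{"dx":0,"dy":0,"dz":0,"wx":0,"wy":0,"wz":0,"gripper":0},{"dx":0,"dy":0,"dz":0,"wx":0,"wy":0,"wz":0,"gripper":0},{"dx":0,"dy":0,"dz":0,"wx":0,"wy":0,"wz":0,"gripper":0},{"dx":0,"dy":0,"dz":0,"wx":0,"wy":0,"wz":0,"gripper":0}]'; done
python3 - <<'E'
from h import *
rows([.70,-.0078,.165],toolrot(180,35),16,g=0)
E
```

```text
clock: 18.55
ee_pos: [0.608, -0.0076, 0.183]
ee_rot: [1.997, 1.992, 0.415]
contact_force: [-0.0, 0.1, -0.9]
grip_width: 0.048
clock: 19.42
ee_pos: [0.608, -0.0077, 0.1829]
ee_rot: [1.997, 1.992, 0.415]
contact_force: [0.8, -1.0, -0.7]
grip_width: 0.046
dist 93.74526518822363 rot deg 58.5510985782562
[{"dx": 0.0, "dy": 4.8, "dz": 3.3, "wx": 0.064, "wy": 0.0, "wz": -0.0, "gripper": 0}, {"dx": 0.0, "dy": 5.1, "dz": 3.0, "wx": 0.064, "wy": 0.0, "wz": -0.0, "gripper": 0}, {"dx": 0.0, "dy": 5.2, "dz": 2.7, "wx": 0.064, "wy": -0.0, "wz": -0.001, "gripper": 0}, {"dx": 0.0, "dy": 5.3, "dz": 2.4, "wx": 0.063, "wy": 0.0, "wz": 0.0, "gripper": 0}, {"dx": 0.0, "dy": 5.5, "dz": 2.0, "wx": 0.064, "wy": 0.0, "wz": 0.0, "gripper": 0}, {"dx": 0.0, "dy": 5.7, "dz": 1.6, "wx": 0.064, "wy": 0.0, "wz": -0.0, "gripper": 0}, {"dx": 0.0, "dy": 5.7, "dz": 1.3, "wx": 0.064, "wy": 0.0, "wz": -0.0, "gripper": 0}, {"dx": 0.0, "dy": 5.8, "dz": 0.9, "wx": 0.064, "wy": 0.0, "wz": -0.0, "gripper": 0}]
[{"dx": 0.1, "dy": 5.8, "dz": 0.6, "wx": 0.064, "wy": 0.0, "wz": -0.001, "gripper": 0}, {"dx": -0.1, "dy": 5.9, "dz": 0.1, "wx": 0.064, "wy": 0.0, "wz": 0.0, "gripper": 0}, {"dx": 0.0, "dy": 5.8, "dz": -0.2, "wx": 0.064, "wy": 0.0, "wz": 0.0, "gripper": 0}, {"dx": 0.0, "dy": 5.8, "dz": -0.6, "wx": 0.063, "wy": 0.0, "wz": -0.0, "gripper": 0}, {"dx": 0.0, "dy": 5.8, "dz": -0.9, "wx": 0.064, "wy": 0.0, "wz": -0.0, "gripper": 0}, {"dx": 0.0, "dy": 5.7, "dz": -1.3, "wx": 0.064, "wy": 0.0, "wz": -0.001, "gripper": 0}, {"dx": 0.0, "dy": 5.6, "dz": -1.7, "wx": 0.064, "wy": 0.0, "wz": 0.0, "gripper": 0}, {"dx": 0.0, "dy": 5.5, "dz": -2.0, "wx": 0.064, "wy": 0.0, "wz": 0.0, "gripper": 0}]
```

```bash
python3 -m crank '[{"dx":0,"dy":0,"dz":-5,"wx":0.03,"wy":0,"wz":0,"gripper":0},{"dx":0,"dy":5,"dz":0,"wx":0.064,"wy":0,"wz":0,"gripper":0},{"dx":0,"dy":5,"dz":2.5,"wx":0.064,"wy":0,"wz":0,"gripper":0},{"dx":0,"dy":5.3,"dz":2.4,"wx":0.064,"wy":0,"wz":0,"gripper":0},{"dx":0,"dy":5.5,"dz":2,"wx":0.064,"wy":0,"wz":0,"gripper":0},{"dx":0,"dy":5.7,"dz":1.6,"wx":0.064,"wy":0,"wz":0,"gripper":0},{"dx":0,"dy":5.7,"dz":1.3,"wx":0.064,"wy":0,"wz":0,"gripper":0},{"dx":0,"dy":5.8,"dz":0.9,"wx":0.064,"wy":0,"wz":0,"gripper":0}]'
python3 -m crank '[{"dx":0,"dy":5.8,"dz":0.6,"wx":0.064,"wy":0,"wz":0,"gripper":0},{"dx":0,"dy":5.8,"dz":0,"wx":0.064,"wy":0,"wz":0,"gripper":0},{"dx":0,"dy":5.8,"dz":0,"wx":0.064,"wy":0,"wz":0,"gripper":0},{"dx":0,"dy":5.8,"dz":-0.6,"wx":0.064,"wy":0,"wz":0,"gripper":0},{"dx":0,"dy":5.8,"dz":-1,"wx":0.064,"wy":0,"wz":0,"gripper":0},{"dx":0,"dy":5.7,"dz":-1.3,"wx":0.064,"wy":0,"wz":0,"gripper":0},{"dx":0,"dy":5.6,"dz":-1.7,"wx":0.064,"wy":0,"wz":0,"gripper":0},{"dx":0,"dy":5.5,"dz":-2,"wx":0.064,"wy":0,"wz":0,"gripper":0}]'
python3 -m crank '[{"dx":0,"dy":5,"dz":0,"wx":0.035,"wy":0,"wz":0,"gripper":0},{"dx":0,"dy":0,"dz":0,"wx":0,"wy":0,"wz":0,"gripper":0},{"dx":0,"dy":0,"dz":0,"wx":0,"wy":0,"wz":0,"gripper":0},{"dx":0,"dy":0,"dz":0,"wx":0,"wy":0,"wz":0,"gripper":0}]'
python3 - <<'E'
from h import *
from workcell import sense,get_image
s=sense();pickle.dump(s,open("s12.pkl","wb"))
o,S=scoopT(s,0);print(o,S.as_euler("ZYX",degrees=True))
p=get_image("side");pickle.dump(p,open("side12.pkl","wb"));P["side"]=p;a=p["image"][:,:,::-1]
c=cv2.resize(a[115:215,210:330],None,fx=6,fy=6,interpolation=cv2.INTER_CUBIC);c=np.clip(c*1.4,0,255).astype(np.uint8)
cv2.imwrite("pics/side12.png",c)
E
```

```text
clock: 20.42
ee_pos: [0.6457, -0.0078, 0.1839]
ee_rot: [-2.19, -2.184, 0.075]
contact_force: [-0.4, 0.5, -1.0]
grip_width: 0.046
clock: 21.42
ee_pos: [0.692, -0.0079, 0.1759]
ee_rot: [-1.895, -1.89, 0.563]
contact_force: [-1.0, -0.8, -1.6]
grip_width: 0.045
clock: 21.92
ee_pos: [0.6954, -0.0079, 0.1746]
ee_rot: [-1.874, -1.869, 0.591]
contact_force: [-0.6, -0.5, -1.5]
grip_width: 0.046
[ 0.6411977  -0.00700109  0.14016931] [ 1.79846016e+02 -8.01913100e-02  3.30387037e-02]
```

View pics/side12.png

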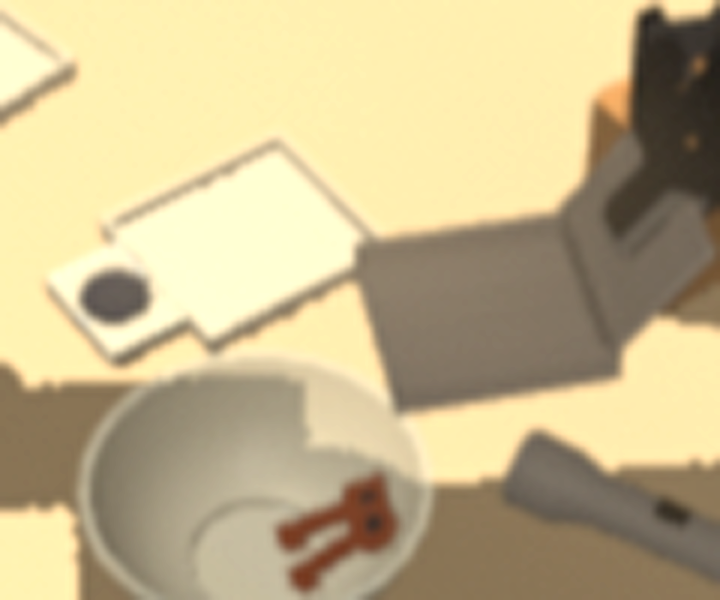

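```bash
cat >> h.py <<'E'
def fitheld(s,U,M):
    T=R.from_rotvec(s["ee_rot"]);S0=T*toolrot(0,35).inv()
    def f(q):
        S=S0*R.from_euler("ZYX",np.r_[q[2],q[0],q[3]],degrees=True)
        g=np.array([-.0624,q[1]/1e3,.0462]);gw=s["ee_pos"]+S0.apply(g-np.array([-.0542,q[1]/1e3,.0345]))
        return (proj("side",gw-S.apply(g)+S.apply(np.array(M)/1e3))-U).ravel()
    return f
E
python3 - <<'E'
from h import *
s=pickle.load(open("s12.pkl","rb"));P["side"]=pickle.load(open("side12.pkl","rb"))
e=lambda a,b:(210+(a+.5)/6-.5,115+(b+.5)/6-.5)
M=[(45,40,0),(-45,40,0),(-44,40,21),(45,-40,18),(-42,-40,20),(-76,40,65)]
U=np.array([e(*q) for q in[(395,412),(620,375),(617,345),(360,243),(560,215),(712,240)]])
f=fitheld(s,U,M);print(f([0,.8,0,0]).round(1))
z=least_squares(f,[0,.8,0,0]);print("pitch,y0,yaw,roll",z.x,z.fun.round(1))
z=least_squares(lambda q:f([q[0],.8,q[1],0]),[0,0]);print("pitch,yaw",z.x,z.fun.round(1))
# dock target
rows([.577+.0542*np.cos(np.radians(23.2)),.186+.0542*np.sin(np.radians(23.2)),.13],toolrot(203.2,35),12,g=0)
E
```

```text
[-0.9  0.6 -0.9  0.7 -0.2 -0.2 -2.2 -0.9 -0.4 -2.2 -0.6  2. ]
pitch,y0,yaw,roll [ 0.62531171  1.01450395 -1.04589823  5.70123772] [-0.8  0.5 -0.5  0.9 -0.  -0.7 -1.6  0.8  0.1 -0.4 -1.1  0.2]
pitch,yaw [ 2.26317651 -0.42373261] [-0.3  1.4 -0.3  0.8  0.1 -0.1 -1.6  0.   0.1 -2.1 -1.   2. ]
dist 230.32448507388403 rot deg 23.35271831784514
[{"dx": 17.9, "dy": -2.6, "dz": 6.4, "wx": -0.0, "wy": -0.019, "wz": -0.028, "gripper": 0}, {"dx": 18.1, "dy": -2.1, "dz": 6.0, "wx": -0.0, "wy": -0.02, "wz": -0.028, "gripper": 0}, {"dx": 18.3, "dy": -1.5, "dz": 5.6, "wx": -0.0, "wy": -0.019, "wz": -0.027, "gripper": 0}, {"dx": 18.4, "dy": -1.1, "dz": 5.3, "wx": -0.0, "wy": -0.02, "wz": -0.028, "gripper": 0}, {"dx": 18.6, "dy": -0.6, "dz": 4.9, "wx": -0.001, "wy": -0.019, "wz": -0.028, "gripper": 0}, {"dx": 18.6, "dy": 0.0, "dz": 4.6, "wx": 0.0, "wy": -0.02, "wz": -0.028, "gripper": 0}, {"dx": 18.7, "dy": 0.5, "dz": 4.2, "wx": 0.0, "wy": -0.019, "wz": -0.028, "gripper": 0}, {"dx": 18.8, "dy": 1.0, "dz": 3.9, "wx": 0.0, "wy": -0.02, "wz": -0.028, "gripper": 0}]
[{"dx": 18.8, "dy": 1.5, "dz": 3.4, "wx": -0.0, "wy": -0.019, "wz": -0.027, "gripper": 0}, {"dx": 18.9, "dy": 2.1, "dz": 3.1, "wx": -0.0, "wy": -0.02, "wz": -0.028, "gripper": 0}, {"dx": 18.8, "dy": 2.5, "dz": 2.8, "wx": -0.0, "wy": -0.019, "wz": -0.028, "gripper": 0}, {"dx": 18.8, "dy": 3.1, "dz": 2.4, "wx": -0.0, "wy": -0.02, "wz": -0.028, "gripper": 0}]
```

```bash
python3 -m crank '[{"dx":18,"dy":-2.6,"dz":6.4,"wx":0,"wy":-0.0195,"wz":-0.028,"gripper":0},{"dx":18,"dy":-2,"dz":6,"wx":0,"wy":-0.0195,"wz":-0.028,"gripper":0},{"dx":18,"dy":-1.5,"dz":5.6,"wx":0,"wy":-0.0195,"wz":-0.028,"gripper":0},{"dx":18.4,"dy":-1,"dz":5.3,"wx":0,"wy":-0.0195,"wz":-0.028,"gripper":0},{"dx":18.6,"dy":-0.6,"dz":5,"wx":0,"wy":-0.0195,"wz":-0.028,"gripper":0},{"dx":18.6,"dy":0,"dz":4.6,"wx":0,"wy":-0.0195,"wz":-0.028,"gripper":0},{"dx":18.7,"dy":0.5,"dz":4.2,"wx":0,"wy":-0.0195,"wz":-0.028,"gripper":0},{"dx":18.8,"dy":1,"dz":4,"wx":0,"wy":-0.0195,"wz":-0.028,"gripper":0}]'
python3 -m crank '[{"dx":18.8,"dy":1.5,"dz":3.4,"wx":0,"wy":-0.0195,"wz":-0.028,"gripper":0},{"dx":18.8,"dy":2,"dz":3,"wx":0,"wy":-0.0195,"wz":-0.028,"gripper":0},{"dx":18.8,"dy":2.5,"dz":2.8,"wx":0,"wy":-0.0195,"wz":-0.028,"gripper":0},{"dx":18.8,"dy":3,"dz":2.4,"wx":0,"wy":-0.0195,"wz":-0.028,"gripper":0},{"dx":0,"dy":0,"dz":0,"wx":0,"wy":0,"wz":0,"gripper":0},{"dx":0,"dy":0,"dz":0,"wx":0,"wy":0,"wz":0,"gripper":0}]'
cat >> h.py <<'E'
def tdock(z,D=(.577,.186),yaw=203.2,off=.0542,y0=.0008):
    y=np.radians(yaw);return np.array([D[0]-off*np.cos(y)-y0*np.sin(y),D[1]-off*np.sin(y)+y0*np.cos(y),z])
E
python3 - <<'E'
from h import *
from workcell import sense,get_image
s=sense();pickle.dump(s,open("s13.pkl","wb"))
o,S=scoopT(s,0);print(o,S.as_euler("ZYX",degrees=True))
for n in("side","top"):
  p=get_image(n);pickle.dump(p,open(n+"13.pkl","wb"));a=p["image"][:,:,::-1]
  if n=="side":a=a[85:185,200:320]
  else:a=a[130:230,150:270]
  c=cv2.resize(a,None,fx=6,fy=6,interpolation=cv2.INTER_CUBIC);c=np.clip(c*1.4,0,255).astype(np.uint8)
  cv2.imwrite(f"pics/{n}13.png",c)
rows(tdock(.08),toolrot(203.2,35),5,s,0)
E
```

```text
clock: 22.98
ee_pos: [0.6492, 0.1364, 0.1434]
ee_rot: [-1.625, -2.143, 0.678]
contact_force: [0.4, 0.5, -1.4]
grip_width: 0.045
clock: 23.72
ee_pos: [0.6266, 0.2065, 0.1292]
ee_rot: [-1.492, -2.267, 0.717]
contact_force: [0.1, 0.2, -1.0]
grip_width: 0.047
[0.57641042 0.18582636 0.09483949] [-1.56703488e+02 -1.54009588e-01 -6.06818751e-02]
dist 49.19568843679841 rot deg 0.19157257701558622
[{"dx": -0.0, "dy": 5.7, "dz": 8.0, "wx": -0.001, "wy": 0.0, "wz": 0.0, "gripper": 0}, {"dx": -0.1, "dy": 5.8, "dz": 8.0, "wx": -0.0, "wy": 0.0, "wz": 0.001, "gripper": 0}, {"dx": -0.0, "dy": 5.7, "dz": 8.0, "wx": -0.001, "wy": 0.0, "wz": 0.0, "gripper": 0}, {"dx": -0.0, "dy": 5.8, "dz": 8.0, "wx": -0.0, "wy": 0.0, "wz": 0.001, "gripper": 0}, {"dx": -0.1, "dy": 5.7, "dz": 8.0, "wx": -0.001, "wy": 0.0, "wz": -0.0, "gripper": 0}]
```

View pics/side13.png

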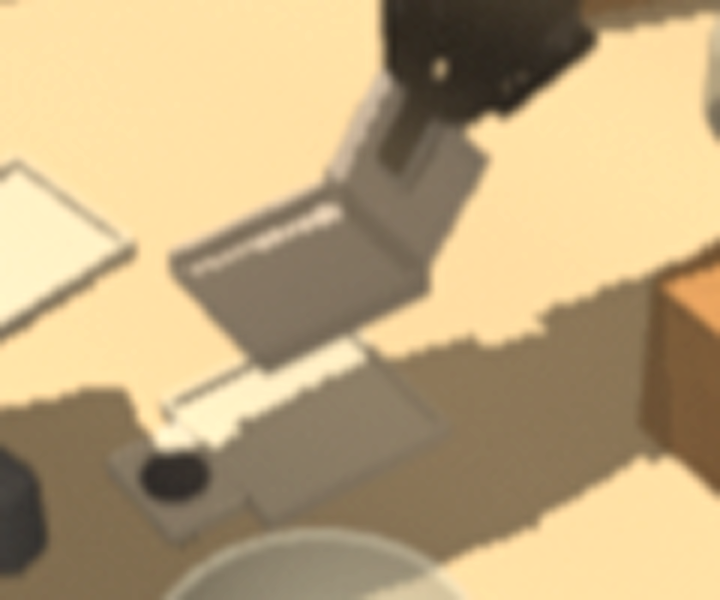

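View pics/top13.png

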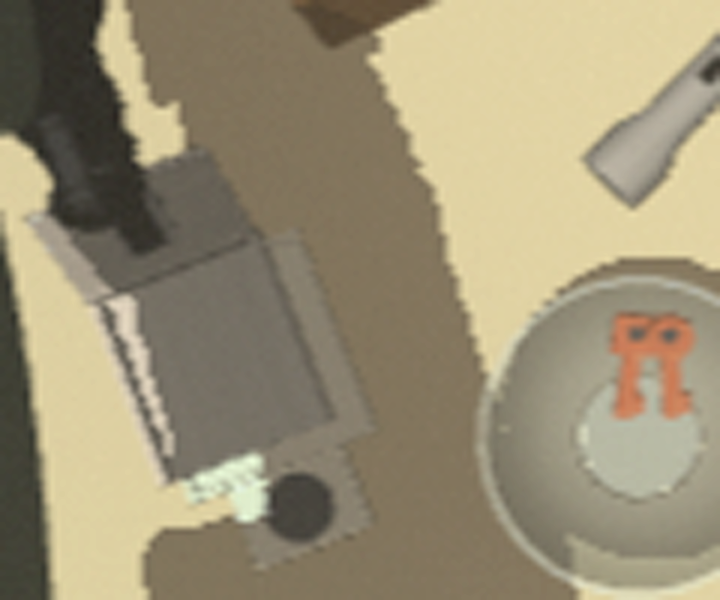

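```bash
python3 -m crank '[{"dx":0,"dy":3,"dz":4,"wx":0,"wy":0,"wz":0,"gripper":0},{"dx":0,"dy":6,"dz":8,"wx":0,"wy":0,"wz":0,"gripper":0},{"dx":0,"dy":7,"dz":9.5,"wx":0,"wy":0,"wz":0,"gripper":0},{"dx":0,"dy":7,"dz":9.5,"wx":-0.001,"wy":0,"wz":0,"gripper":0},{"dx":0,"dy":6,"dz":8.5,"wx":-0.001,"wy":0,"wz":0,"gripper":0},{"dx":0,"dy":3,"dz":4,"wx":-0.001,"wy":0,"wz":0,"gripper":0},{"dx":0,"dy":0,"dz":0,"wx":0,"wy":0,"wz":0,"gripper":0}]'
python3 - <<'E'
from h import *
from workcell import sense,get_image
s=sense();pickle.dump(s,open("s14.pkl","wb"))
o,S=scoopT(s,0);print(o,S.as_euler("ZYX",degrees=True))
for n in("side","top"):
  p=get_image(n);pickle.dump(p,open(n+"14.pkl","wb"));a=p["image"][:,:,::-1]
  if n=="side":a=a[105:180,205:305]
  else:a=a[150:225,150:250]
  c=cv2.resize(a,None,fx=8,fy=8,interpolation=cv2.INTER_CUBIC);c=np.clip(c*1.4,0,255).astype(np.uint8)
  cv2.imwrite(f"pics/{n}14.png",c)
E
```

```text
clock: 24.7
ee_pos: [0.6271, 0.2074, 0.0746]
ee_rot: [-1.492, -2.269, 0.715]
contact_force: [0.8, -0.1, -1.5]
grip_width: 0.047
[0.57697191 0.18675161 0.04015723] [-1.56690076e+02 -4.00125941e-02 -1.13588493e-01]
```

View pics/side14.png

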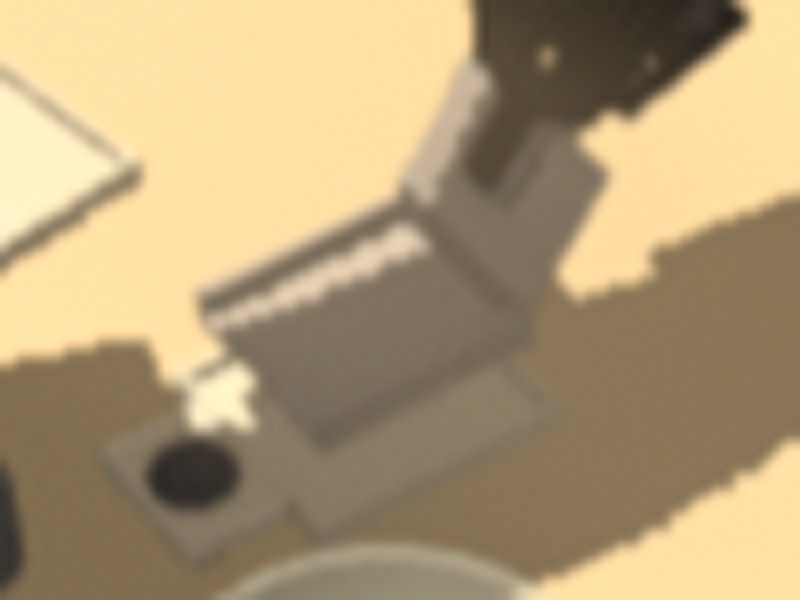

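View pics/top14.png

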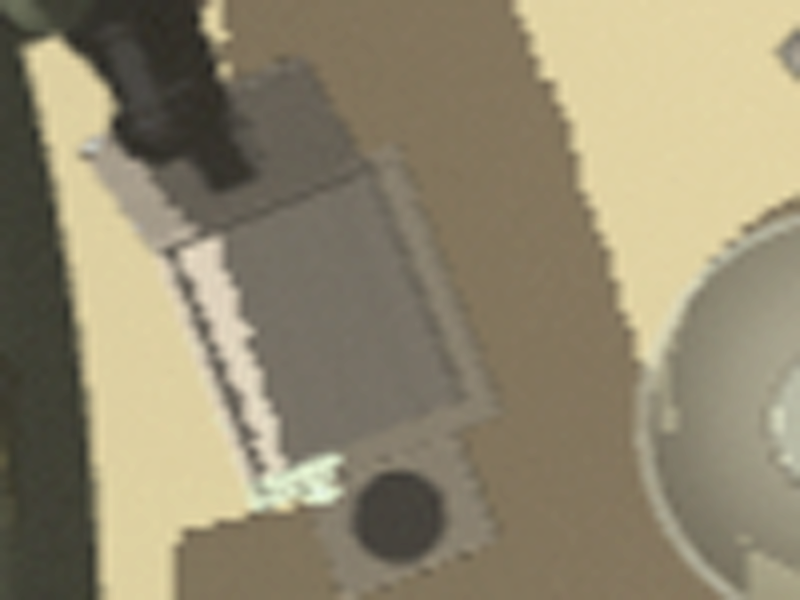

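```bash
python3 - <<'E'
from h import *
for n in("side","top"):P[n]=pickle.load(open(n+"14.pkl","rb"))
s=pickle.load(open("s14.pkl","rb"))
sd=lambda a,b:np.array((205+(a+.5)/8-.5,105+(b+.5)/8-.5));tp=lambda a,b:np.array((150+(a+.5)/8-.5,150+(b+.5)/8-.5))
so=[("side",sd(323,447),(45,40,0)),("side",sd(198,293),(45,-40,18)),("side",sd(530,342),(-45,40,0)),("side",sd(607,175),(-76,40,65)),
("top",tp(470,400),(45,40,18)),("top",tp(255,500),(45,-40,18)),("top",tp(370,165),(-42,40,22)),("top",tp(165,250),(-42,-40,22)),("top",tp(298,60),(-76,40,65)),("top",tp(90,150),(-76,-40,65))]
do=[("side",sd(323,540),(53,48,8)),("side",sd(560,405),(-53,48,10)),("side",sd(185,385),(53,-48,10)),("side",sd(193,473),(74,0,10)),
("top",tp(398,150),(-53,48,10)),("top",tp(498,410),(53,48,10)),("top",tp(398,516),(74,0,10))]
o,S=scoopT(s,0);yaw0=S.as_euler("ZYX")[0]
def fs(q,obs):
    S=R.from_euler("ZYX",[q[2],q[3],0]);return np.concatenate([proj(n,S.apply(np.array(m)/1e3)+[q[0],q[1],q[4]])[0]-u for n,u,m in obs])
for nm,ob in(("both",so),("side",so[:4]),("top",so[4:])):
    z=least_squares(lambda q:np.r_[fs([*q,0,o[2]],ob)],[*o[:2],yaw0]);print(nm,"scoop",z.x[:2].round(4),np.degrees(z.x[2]).round(1),z.fun.round(1))
z=least_squares(lambda q:fs(q,so),[*o[:2],yaw0,0,.04]);print("full",z.x.round(4),np.degrees(z.x[2:4]))
for nm,ob in(("both",do),("side",do[:4]),("top",do[4:])):
    x,r=fit(ob,(.577,.186,3.54));print(nm,"dock",x[:2].round(4),np.degrees(x[2]).round(1),r.round(1).ravel())
print(o)
E
```

```text
both scoop [0.5766 0.1839] -155.5 [-0.4  1.6 -1.3 -0.3 -0.1  0.7 -0.5 -0.1 -0.1 -0.7  0.1 -1.7 -0.1 -0.3
 -1.2  0.5  1.1 -0.5 -0.8  0.2]
side scoop [0.5786 0.1857] -155.8 [ 0.   1.  -0.6 -0.9  0.5  0.3  0.1 -0.5]
top scoop [0.5754 0.1835] -155.7 [-0.  -0.2  0.1 -1.3  0.1  0.2 -1.   0.9  1.4 -0.1 -0.6  0.5]
full [ 0.5761  0.1827 -2.7104 -0.0125  0.0429] [-155.29699329   -0.71786753]
both dock [0.5782 0.1877] 202.9 [-1.1 -0.4  0.2  0.2 -1.8 -1.7 -0.3  0.3 -0.1 -1.6  0.7 -0.2  0.4 -0.6]
side dock [0.5794 0.1865] 203.8 [-0.2 -0.1  0.8  0.1 -1.4 -1.2  0.4  0.8]
top dock [0.5762 0.1885] 202.5 [-0.2 -0.9  0.3  0.6 -0.1  0.1]
[0.57697191 0.18675161 0.04015723]
```

```bash
python3 - <<'E'
from h import *
from workcell import sense
s=sense();Q=R.from_euler("z",-.8,degrees=True)*R.from_rotvec(s["ee_rot"])
# yaw about vertical shifts origin relative to TCP: compensate
o,S=scoopT(s,0);rel=o-s["ee_pos"];rel2=R.from_euler("z",-.8,degrees=True).apply(rel)
rows(s["ee_pos"]+[.0012,.0028,-.022]+(rel-rel2)*[1,1,0],Q,4,s,0)
E
```

```text
dist 22.14960009656025 rot deg 0.8000000000000008
[{"dx": 0.3, "dy": 3.6, "dz": 4.2, "wx": -0.0, "wy": 0.002, "wz": 0.003, "gripper": 0}, {"dx": 0.4, "dy": 3.6, "dz": 4.2, "wx": -0.0, "wy": 0.002, "wz": 0.003, "gripper": 0}, {"dx": 0.3, "dy": 3.6, "dz": 4.2, "wx": -0.0, "wy": 0.002, "wz": 0.003, "gripper": 0}, {"dx": 0.3, "dy": 3.6, "dz": 4.2, "wx": -0.0, "wy": 0.002, "wz": 0.002, "gripper": 0}]
```

```bash
python3 -m crank '[{"dx":0.3,"dy":3.6,"dz":4.2,"wx":0,"wy":0.002,"wz":0.003,"gripper":0},{"dx":0.4,"dy":3.6,"dz":4.2,"wx":0,"wy":0.002,"wz":0.003,"gripper":0},{"dx":0.3,"dy":3.6,"dz":4.2,"wx":0,"wy":0.002,"wz":0.003,"gripper":0},{"dx":0.3,"dy":3.6,"dz":4.2,"wx":0,"wy":0.002,"wz":0.002,"gripper":0},{"dx":0,"dy":0,"dz":0,"wx":0,"wy":0,"wz":0,"gripper":0}]'
python3 - <<'E'
from h import *
from workcell import sense,get_image
s=sense();pickle.dump(s,open("s15.pkl","wb"))
o,S=scoopT(s,0);print(o,S.as_euler("ZYX",degrees=True))
for n in("side","top"):
  p=get_image(n);pickle.dump(p,open(n+"15.pkl","wb"));a=p["image"][:,:,::-1]
  if n=="side":a=a[105:180,205:305]
  else:a=a[150:225,150:250]
  c=cv2.resize(a,None,fx=8,fy=8,interpolation=cv2.INTER_CUBIC);c=np.clip(c*1.4,0,255).astype(np.uint8)
  cv2.imwrite(f"pics/{n}15.png",c)
E
```

```text
clock: 25.42
ee_pos: [0.6283, 0.2093, 0.0521]
ee_rot: [-1.505, -2.255, 0.711]
contact_force: [-1.3, -0.0, -1.1]
grip_width: 0.046
[0.57787005 0.1893836  0.01769083] [-1.57478173e+02 -8.88117892e-02 -1.39440615e-01]
```

View pics/side15.png

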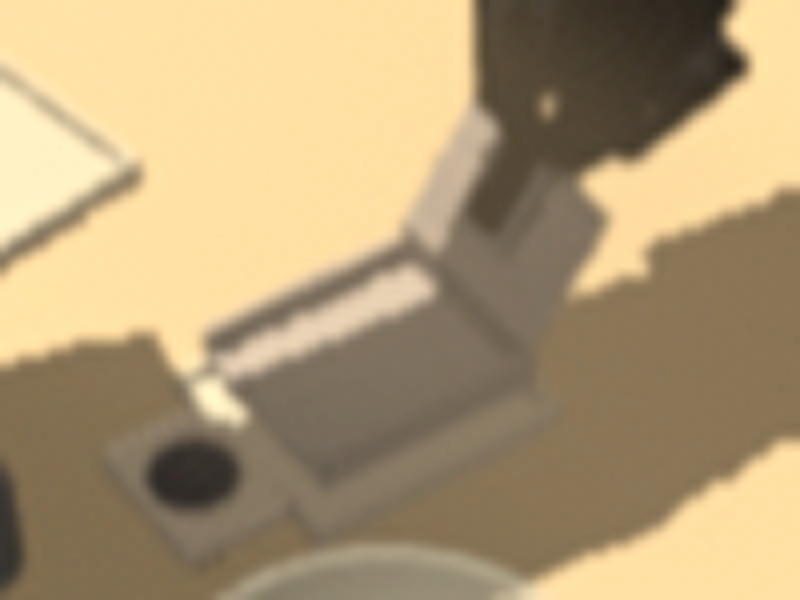

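View pics/top15.png

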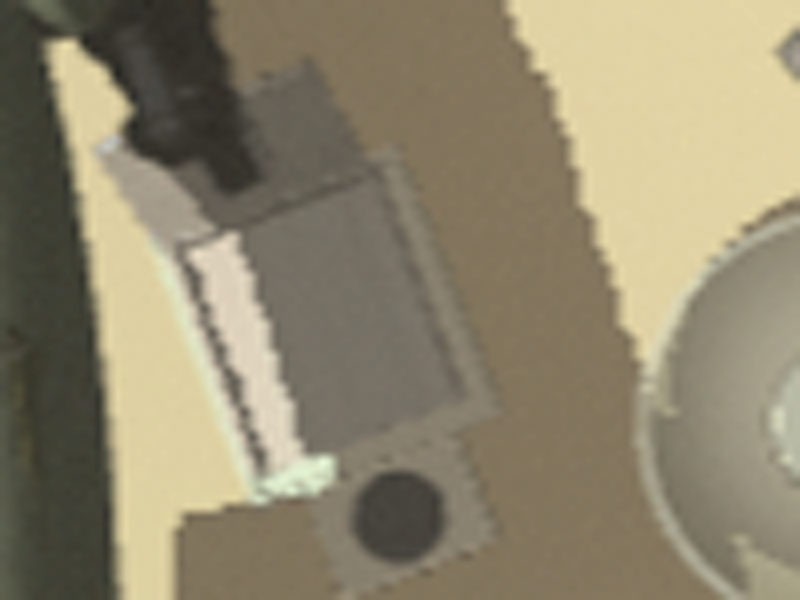

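```bash
python3 - <<'E'
from h import *
D={"side":(.5790,.1860,203.6),"top":(.5763,.1882,202.8)}
for n,off in(("side",(205,105)),("top",(150,150))):
    P[n]=pickle.load(open(n+"15.pkl","rb"));a=P[n]["image"][:,:,::-1][off[1]:off[1]+75,off[0]:off[0]+100]
    k=8;c=cv2.resize(a,None,fx=k,fy=k,interpolation=cv2.INTER_CUBIC);c=np.clip(c*1.4,0,255).astype(np.uint8)
    x,y,w=D[n];Rz=R.from_euler("z",w,degrees=True)
    def L(pts,z,col):
        u=(proj(n,Rz.apply(np.array(pts)/1e3)+[x,y,z])-off+.5)*k;cv2.polylines(c,[u.astype(np.int32)],True,col,1)
    L([(53,48,10),(-53,48,10),(-53,-48,10),(53,-48,10)],0,(255,0,0))
    L([(53,26,10),(95,26,10),(95,-26,10),(53,-26,10)],0,(255,0,0))
    z=.0172
    L([(45,40,0),(-45,40,0),(-45,-40,0),(45,-40,0)],z,(0,0,255))
    L([(45,40,18),(-45,40,18),(-45,-40,18),(45,-40,18)],z,(0,255,0))
    L([(-44,40,20),(-76,40,65),(-76,-40,65),(-44,-40,20)],z,(255,0,255))
    cv2.imwrite(f"pics/o{n}15.png",c)
E
```

```text
(no output)
```

View pics/oside15.png

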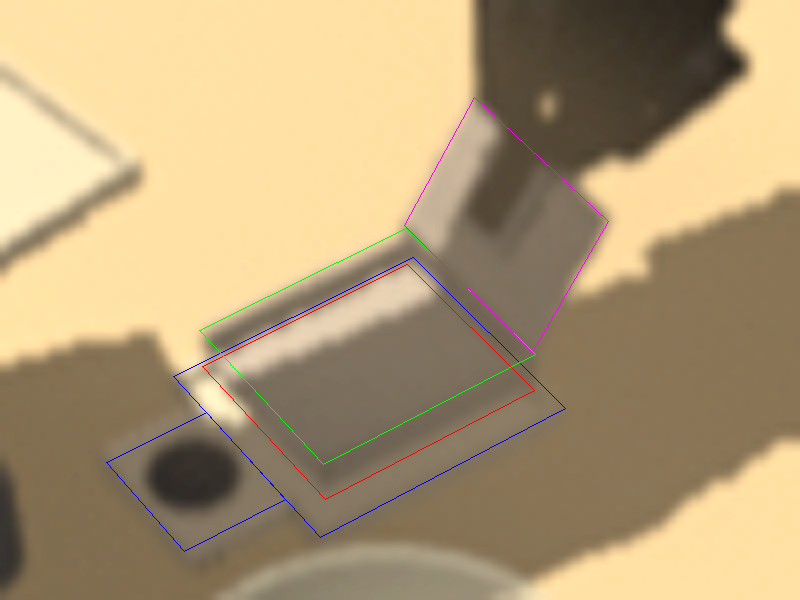

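View pics/otop15.png

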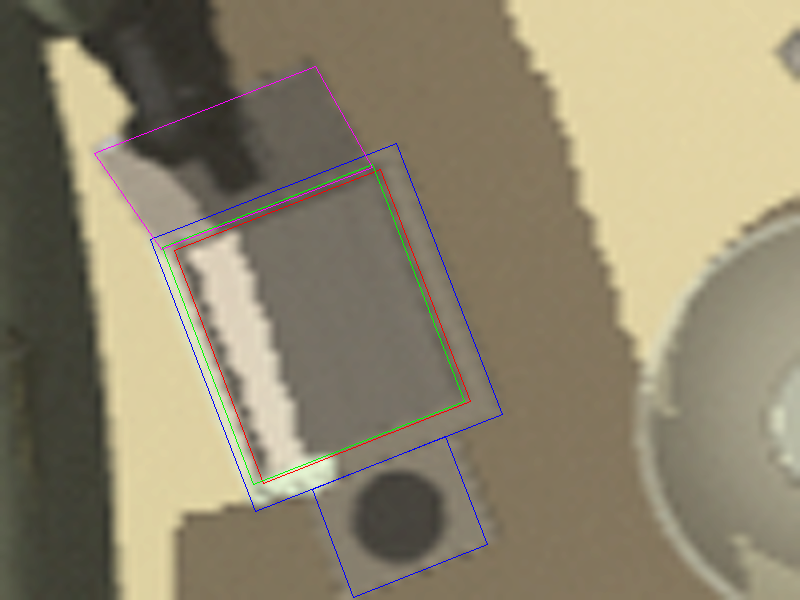

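```bash
python3 -m crank '[{"dx":0,"dy":1.1,"dz":1.6,"wx":0,"wy":0,"wz":0,"gripper":0},{"dx":0,"dy":1.1,"dz":1.6,"wx":0,"wy":0,"wz":0,"gripper":0},{"dx":0,"dy":1.1,"dz":1.6,"wx":0,"wy":0,"wz":0,"gripper":0},{"dx":0,"dy":0,"dz":0,"wx":0,"wy":0,"wz":0,"gripper":0}]'
python3 -m crank '[{"dx":0,"dy":0.9,"dz":1.2,"wx":0,"wy":0,"wz":0,"gripper":0},{"dx":0,"dy":0.9,"dz":1.2,"wx":0,"wy":0,"wz":0,"gripper":0},{"dx":0,"dy":0,"dz":0,"wx":0,"wy":0,"wz":0,"gripper":0}]'
```

```text
clock: 26.02
ee_pos: [0.6286, 0.2095, 0.047]
ee_rot: [-1.506, -2.256, 0.71]
contact_force: [0.5, -0.7, -1.0]
grip_width: 0.05
clock: 26.4
ee_pos: [0.6287, 0.2095, 0.0441]
ee_rot: [-1.506, -2.256, 0.71]
contact_force: [0.8, -0.1, -1.4]
grip_width: 0.047
```

```bash
python3 -m crank '[{"dx":0,"dy":0.6,"dz":0.8,"wx":0,"wy":0,"wz":0,"gripper":0},{"dx":0,"dy":0.6,"dz":0.8,"wx":0,"wy":0,"wz":0,"gripper":0},{"dx":0,"dy":0.6,"dz":0.8,"wx":0,"wy":0,"wz":0,"gripper":0},{"dx":0,"dy":0,"dz":0,"wx":0,"wy":0,"wz":0,"gripper":0}]'
python3 -m crank '[{"dx":0,"dy":0.6,"dz":0.8,"wx":0,"wy":0,"wz":0,"gripper":0},{"dx":0,"dy":0.6,"dz":0.8,"wx":0,"wy":0,"wz":0,"gripper":0},{"dx":0,"dy":0,"dz":0,"wx":0,"wy":0,"wz":0,"gripper":0}]'
```

```text
clock: 26.9
ee_pos: [0.6289, 0.2095, 0.0411]
ee_rot: [-1.506, -2.257, 0.71]
contact_force: [-0.6, 0.7, -1.6]
grip_width: 0.052
clock: 27.28
ee_pos: [0.6289, 0.2096, 0.0391]
ee_rot: [-1.506, -2.257, 0.71]
contact_force: [0.1, -0.3, -1.3]
grip_width: 0.05
```

```bash
python3 -m crank '[{"dx":0,"dy":0.6,"dz":0.8,"wx":0,"wy":0,"wz":0,"gripper":0},{"dx":0,"dy":0,"dz":0,"wx":0,"wy":0,"wz":0,"gripper":0}]'
python3 -m crank '[{"dx":0,"dy":0.6,"dz":0.8,"wx":0,"wy":0,"wz":0,"gripper":0},{"dx":0,"dy":0,"dz":0,"wx":0,"wy":0,"wz":0,"gripper":0}]'
python3 - <<'E'
from h import *
from workcell import sense,get_image
D={"side":(.5790,.1860,203.6),"top":(.5763,.1882,202.8)}
for n,off in(("side",(205,105)),("top",(150,150))):
    P[n]=get_image(n);a=P[n]["image"][:,:,::-1][off[1]:off[1]+75,off[0]:off[0]+100]
    k=8;c=cv2.resize(a,None,fx=k,fy=k,interpolation=cv2.INTER_CUBIC);c=np.clip(c*1.4,0,255).astype(np.uint8)
    cv2.imwrite(f"pics/{n}16.png",c)
E
```

```text
clock: 27.52
ee_pos: [0.6292, 0.2097, 0.0386]
ee_rot: [-1.506, -2.257, 0.709]
contact_force: [0.4, -0.1, 0.0]
grip_width: 0.045
clock: 27.78
ee_pos: [0.6293, 0.2097, 0.0386]
ee_rot: [-1.506, -2.257, 0.71]
contact_force: [-0.4, -0.2, 5.8]
grip_width: 0.044
```

View pics/side16.png

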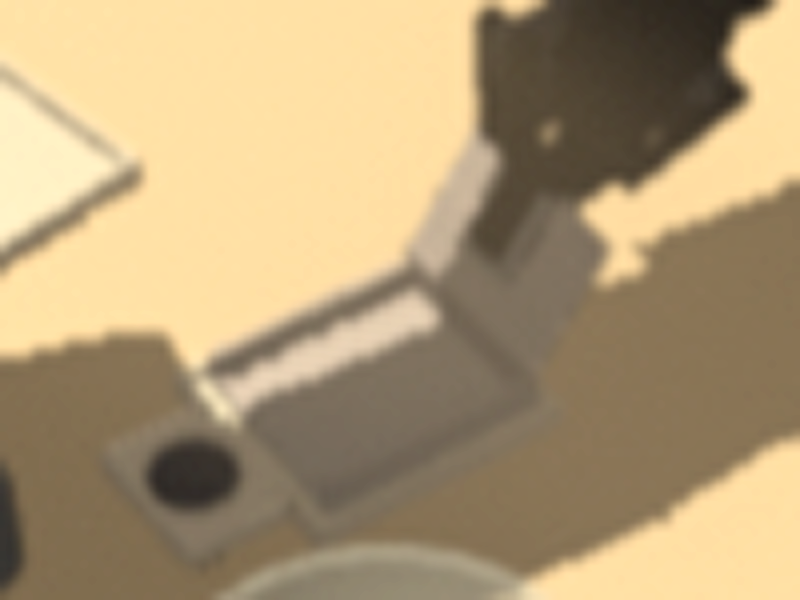

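View pics/top16.png

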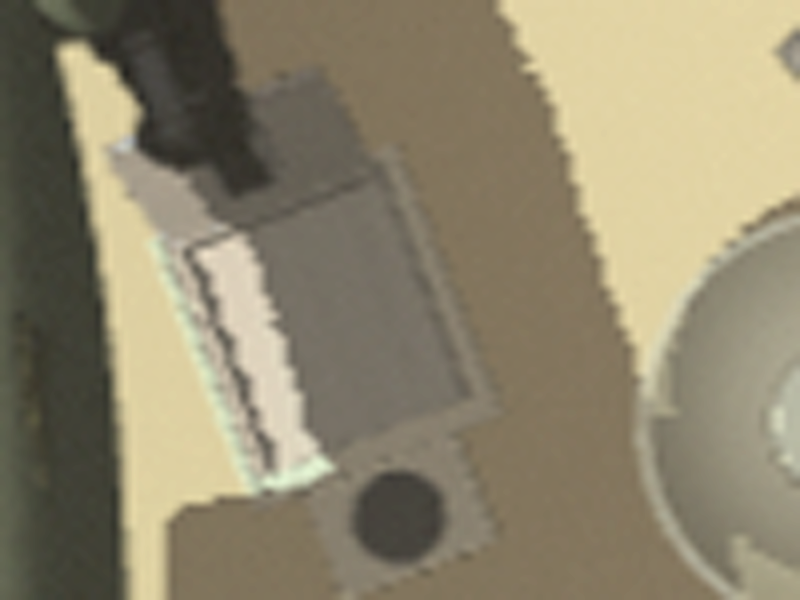

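```bash
python3 -m crank '[{"dx":0,"dy":-0.6,"dz":-0.8,"wx":0,"wy":0,"wz":0,"gripper":0},{"dx":0,"dy":0,"dz":0,"wx":0,"wy":0,"wz":0,"gripper":0.1},{"dx":0,"dy":0,"dz":0,"wx":0,"wy":0,"wz":0,"gripper":0.2},{"dx":0,"dy":0,"dz":0,"wx":0,"wy":0,"wz":0,"gripper":0.3},{"dx":0,"dy":0,"dz":0,"wx":0,"wy":0,"wz":0,"gripper":0.35},{"dx":0,"dy":0,"dz":0,"wx":0,"wy":0,"wz":0,"gripper":0.35}]' 30
python3 -m crank '[{"dx":0,"dy":0,"dz":-4,"wx":0,"wy":0,"wz":0,"gripper":0.35},{"dx":0,"dy":0,"dz":-8,"wx":0,"wy":0,"wz":0,"gripper":0.35},{"dx":0,"dy":0,"dz":-12,"wx":0,"wy":0,"wz":0,"gripper":0.35},{"dx":0,"dy":0,"dz":-20,"wx":0,"wy":0,"wz":0,"gripper":0.35},{"dx":0,"dy":0,"dz":-25,"wx":0,"wy":0,"wz":0,"gripper":0.35},{"dx":0,"dy":0,"dz":-25,"wx":0,"wy":0,"wz":0,"gripper":0.35},{"dx":0,"dy":-10,"dz":-25,"wx":0,"wy":0,"wz":0,"gripper":0.35},{"dx":0,"dy":0,"dz":0,"wx":0,"wy":0,"wz":0,"gripper":0.35}]'
python3 - <<'E'
from h import *
from workcell import sense,get_image
for n,off in(("side",(205,105)),("top",(150,150))):
    P[n]=get_image(n);pickle.dump(P[n],open(n+"17.pkl","wb"));im=P[n]["image"][:,:,::-1];a=im[off[1]:off[1]+75,off[0]:off[0]+100]
    c=cv2.resize(a,None,fx=8,fy=8,interpolation=cv2.INTER_CUBIC);c=np.clip(c*1.4,0,255).astype(np.uint8)
    cv2.imwrite(f"pics/{n}17.png",c);cv2.imwrite(f"pics/{n}17f.png",im)
E
```

```text
clock: 28.62
ee_pos: [0.6291, 0.2096, 0.0382]
ee_rot: [-1.506, -2.257, 0.71]
contact_force: [-0.8, -0.5, 0.3]
grip_width: 0.348
clock: 29.62
ee_pos: [0.6868, 0.2331, 0.1453]
ee_rot: [-1.51, -2.262, 0.703]
contact_force: [0.3, -0.6, 0.4]
grip_width: 0.354
```

View pics/side17.png

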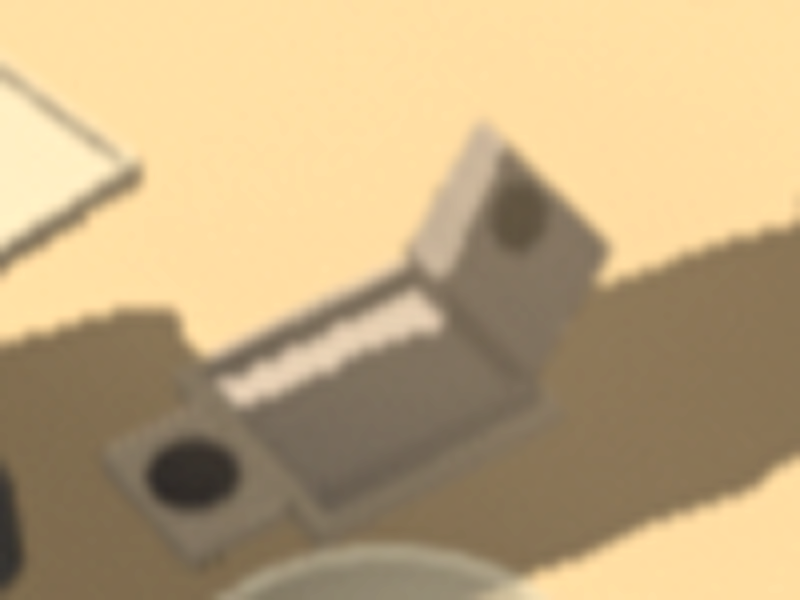

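View pics/top17.png

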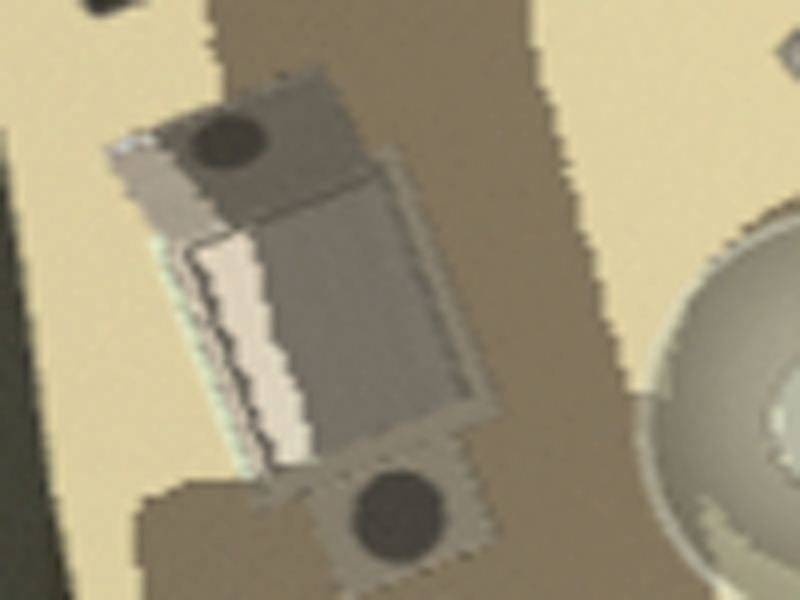

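View pics/side17f.png

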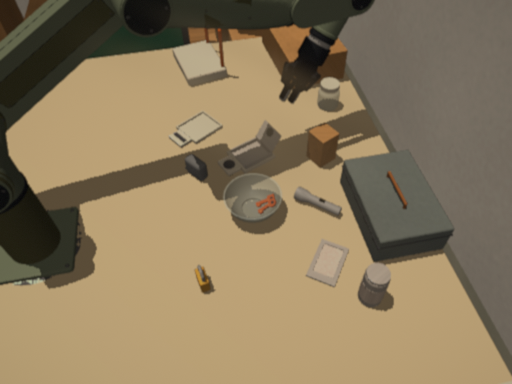

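View pics/top17f.png

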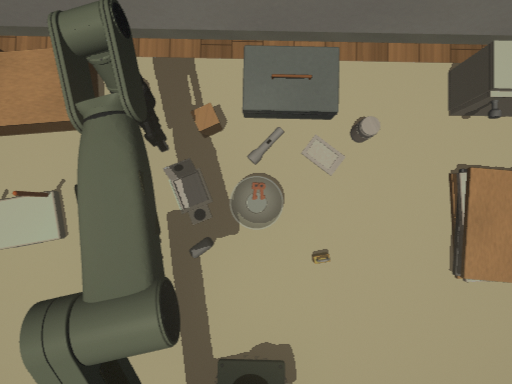

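```bash
python3 -m crank '[{"dx":0,"dy":0,"dz":-10,"wx":0,"wy":0,"wz":0,"gripper":0.35},{"dx":0,"dy":0,"dz":0,"wx":0,"wy":0,"wz":0,"gripper":0.35},{"dx":0,"dy":0,"dz":0,"wx":0,"wy":0,"wz":0,"gripper":0.35},{"dx":0,"dy":0,"dz":0,"wx":0,"wy":0,"wz":0,"gripper":0.35}]'; python3 -c "
from workcell import job_done;print(job_done())"
```

```text
clock: 30.22
ee_pos: [0.6894, 0.2345, 0.1489]
ee_rot: [-1.505, -2.256, 0.711]
contact_force: [-0.5, 0.1, 0.5]
grip_width: 0.349
the job is handed in; nothing more can be done
None
```

I handed the job in at about 30 s. Both keys are in the bowl and the scoop lies in the disc dock, released. No verdict was reported.

**What I did**
- **Lift:** I gripped the scoop by its lug and lifted it. Both keys shifted across its floor on the way to the bowl but stayed in.
- **Bowl:** I rested the open edge on the rim from the far side, with about 2 to 5 N on the glass.
- **Tip:** I raised it a little and tipped it to about 59° by the arm's own readings. I held it there for just over 2 s, and both keys slid in.
- **Dock:** I levelled the scoop in the air, lowered it into the recess until it touched at about 7 N, let go and backed off.

**Last checks**
- **Scoop:** both final pictures show it lying in the recess with its lug away from the label. It looks flat and roughly centred, judged by eye.
- **Bowl:** it looks to be where it was. The keys are about 30 mm from its axis in the top view.
- **Other things:** none looks moved by eye; I did not measure their shifts.
- **Robot:** it is clear of everything, with contact force near zero.

**Disagreements**
- **Camera versus arm:** before lowering, the cameras put the scoop 1 to 5 mm off the dock centre, while the arm's readings had it almost centred. I moved it about 3 mm toward the camera estimate, and the next overlay matched in both views.
- **Scoop tilt:** camera estimates of its tilt in the grip ranged from 0° to 4°. The contact heights at the bowl and dock suggest it was close to level.

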